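# Shake the washed grinding balls out over the drying tray

## Task

Pick up the yellow shaker by its black post and shake all eight grinding balls out of it, spread over the blue drying tray so that each of the three bays gets at least two; let them fall only from close above the tray, for the ceramic chips, and do not bump the tray hard. Then stand the empty shaker back upright in the middle of its black mat and let go; leave the other things on the bench where they are.

Things in the scene. Friction and masses are not known exactly. Their poses are not given: they have to be found in the camera images.
- shaker: Hand shaker holding the eight balls: yellow narrow box with a clear roof, 96 mm long (x), 44 wide (y), 57 tall, about 0.22 kg, with a black square grip post on top (24 x 24 mm, from z = 57 to 119 mm). Origin: centre of the underside; z up; -x points to the spout end. The balls lie in two lanes of four on a humped floor that rises towards the spout.
- shaker_grip (a point): Where to hold: on the axis of the black grip post, 29 mm above its foot and 33 mm below its top, 86 mm above the shaker's underside and 4 mm towards +x of its middle. Axes as the shaker's.
- shaker_spout (a point): Centre of the spout, a 23 mm long opening in the underside at the -x end, 33 mm from the middle, 12 mm above the underside. Dip this end (back end up) and the balls roll out and drop here in pairs, front pair first: at about 20, 24, 28 and 33 degrees of dip if tilted slowly (sooner if jolted, up to 6 later if tilted fast); 45 empties it. Level, none come out.
- mat: Flat black rubber mat, 150 mm (x) by 110 mm (y), 3 mm thick, fixed; the shaker stands on it at the start. Origin: centre of its underside.
- tray: Blue drying tray, fixed, 130 mm (x) by 250 mm (y) by 30 mm tall, walls 4 mm, floor 4 mm. Two full-height partitions parallel to x divide it into three equal bays side by side along y, each about 78 mm wide (y) and 122 mm long (x); bay centres at y = +82, 0 and -82 mm. Origin: centre of its underside.
- ball0: White ceramic grinding ball, 15 mm across, 11 g; origin at its centre. Starts in the shaker, rear pair seen from the spout.
- ball1: White ceramic grinding ball, 15 mm across, 11 g; origin at its centre. Starts in the shaker, rear pair seen from the spout.
- ball2: White ceramic grinding ball, 15 mm across, 11 g; origin at its centre. Starts in the shaker, third pair seen from the spout.
- ball3: White ceramic grinding ball, 15 mm across, 11 g; origin at its centre. Starts in the shaker, third pair seen from the spout.
- ball4: White ceramic grinding ball, 15 mm across, 11 g; origin at its centre. Starts in the shaker, second pair seen from the spout.
- ball5: White ceramic grinding ball, 15 mm across, 11 g; origin at its centre. Starts in the shaker, second pair seen from the spout.
- ball6: White ceramic grinding ball, 15 mm across, 11 g; origin at its centre. Starts in the shaker, front pair seen from the spout.
- ball7: White ceramic grinding ball, 15 mm across, 11 g; origin at its centre. Starts in the shaker, front pair seen from the spout.
- dish: shallow round lidded glass dish, 54 mm across and 16 mm tall; bystander. Origin: centre of its underside.
- reagent: white plastic bottle with blue cap, 70 mm across, 160 mm tall; bystander. Origin: centre of its underside.
- sample: amber glass jar with white lid, 56 mm across, 120 mm tall; bystander. Origin: centre of its underside.
- beaker: open glass beaker, 70 mm across, 90 mm tall; bystander. Origin: centre of its underside.
- marker: white and blue marker pen lying down, 129 mm long, 14 mm thick; bystander. Origin: centre of its underside.
There are look-alikes about, which are no part of the job. There is more than one size of the shaker; the one meant has the size given above.

How it is judged (in metres and radians):
On the way:
1. the shaker is held over the tray with its spout dipped (tilted more than 17 degrees, its underside more than 40 mm up, within 250 mm of the tray's centre) (angle between shaker's own z axis and vertical above 0.3 rad and height (world z) of shaker above 0.04 m and horizontal distance between shaker and tray below 0.25 m), for 0.1 s.
At the end, for the whole second after the job is handed in: All eight balls lie at rest inside the tray, at least two in each of its three bays; the shaker stands upright (within 7 degrees), at rest, on the mat, its centre within 55 mm of the mat's centre (x of ball0 in the frame of tray between -0.063 and 0.063 m and y of ball0 in the frame of tray between -0.123 and 0.123 m and z of each of ball0, ball1, ball2, ball3, ball4, ball5, ball6, ball7 in the frame of tray below 0.028 m and linear speed of each of ball0, ball1, ball2, ball3, ball4, ball5, ball6, ball7 below 0.05 m/s and x of ball1 in the frame of tray between -0.063 and 0.063 m and y of ball1 in the frame of tray between -0.123 and 0.123 m and x of ball2 in the frame of tray between -0.063 and 0.063 m and y of ball2 in the frame of tray between -0.123 and 0.123 m and x of ball3 in the frame of tray between -0.063 and 0.063 m and y of ball3 in the frame of tray between -0.123 and 0.123 m and x of ball4 in the frame of tray between -0.063 and 0.063 m and y of ball4 in the frame of tray between -0.123 and 0.123 m and x of ball5 in the frame of tray between -0.063 and 0.063 m and y of ball5 in the frame of tray between -0.123 and 0.123 m and x of ball6 in the frame of tray between -0.063 and 0.063 m and y of ball6 in the frame of tray between -0.123 and 0.123 m and x of ball7 in the frame of tray between -0.063 and 0.063 m and y of ball7 in the frame of tray between -0.123 and 0.123 m and y of any of ball1, ball2, ball3, ball4, ball5, ball6, ball7 in the frame of tray above 0.041 m and y of any of ball0, ball2, ball3, ball4, ball5, ball6, ball7 in the frame of tray above 0.041 m and y of any of ball0, ball1, ball3, ball4, ball5, ball6, ball7 in the frame of tray above 0.041 m and y of any of ball0, ball1, ball2, ball4, ball5, ball6, ball7 in the frame of tray above 0.041 m and y of any of ball0, ball1, ball2, ball3, ball5, ball6, ball7 in the frame of tray above 0.041 m and y of any of ball0, ball1, ball2, ball3, ball4, ball6, ball7 in the frame of tray above 0.041 m and y of any of ball0, ball1, ball2, ball3, ball4, ball5, ball7 in the frame of tray above 0.041 m and y of any of ball0, ball1, ball2, ball3, ball4, ball5, ball6 in the frame of tray above 0.041 m and (y of ball1 in the frame of tray between -0.041 and 0.041 m or y of ball2 in the frame of tray between -0.041 and 0.041 m or y of ball3 in the frame of tray between -0.041 and 0.041 m or y of ball4 in the frame of tray between -0.041 and 0.041 m or y of ball5 in the frame of tray between -0.041 and 0.041 m or y of ball6 in the frame of tray between -0.041 and 0.041 m or y of ball7 in the frame of tray between -0.041 and 0.041 m) and (y of ball0 in the frame of tray between -0.041 and 0.041 m or y of ball2 in the frame of tray between -0.041 and 0.041 m or y of ball3 in the frame of tray between -0.041 and 0.041 m or y of ball4 in the frame of tray between -0.041 and 0.041 m or y of ball5 in the frame of tray between -0.041 and 0.041 m or y of ball6 in the frame of tray between -0.041 and 0.041 m or y of ball7 in the frame of tray between -0.041 and 0.041 m) and (y of ball0 in the frame of tray between -0.041 and 0.041 m or y of ball1 in the frame of tray between -0.041 and 0.041 m or y of ball3 in the frame of tray between -0.041 and 0.041 m or y of ball4 in the frame of tray between -0.041 and 0.041 m or y of ball5 in the frame of tray between -0.041 and 0.041 m or y of ball6 in the frame of tray between -0.041 and 0.041 m or y of ball7 in the frame of tray between -0.041 and 0.041 m) and (y of ball0 in the frame of tray between -0.041 and 0.041 m or y of ball1 in the frame of tray between -0.041 and 0.041 m or y of ball2 in the frame of tray between -0.041 and 0.041 m or y of ball4 in the frame of tray between -0.041 and 0.041 m or y of ball5 in the frame of tray between -0.041 and 0.041 m or y of ball6 in the frame of tray between -0.041 and 0.041 m or y of ball7 in the frame of tray between -0.041 and 0.041 m) and (y of ball0 in the frame of tray between -0.041 and 0.041 m or y of ball1 in the frame of tray between -0.041 and 0.041 m or y of ball2 in the frame of tray between -0.041 and 0.041 m or y of ball3 in the frame of tray between -0.041 and 0.041 m or y of ball5 in the frame of tray between -0.041 and 0.041 m or y of ball6 in the frame of tray between -0.041 and 0.041 m or y of ball7 in the frame of tray between -0.041 and 0.041 m) and (y of ball0 in the frame of tray between -0.041 and 0.041 m or y of ball1 in the frame of tray between -0.041 and 0.041 m or y of ball2 in the frame of tray between -0.041 and 0.041 m or y of ball3 in the frame of tray between -0.041 and 0.041 m or y of ball4 in the frame of tray between -0.041 and 0.041 m or y of ball6 in the frame of tray between -0.041 and 0.041 m or y of ball7 in the frame of tray between -0.041 and 0.041 m) and (y of ball0 in the frame of tray between -0.041 and 0.041 m or y of ball1 in the frame of tray between -0.041 and 0.041 m or y of ball2 in the frame of tray between -0.041 and 0.041 m or y of ball3 in the frame of tray between -0.041 and 0.041 m or y of ball4 in the frame of tray between -0.041 and 0.041 m or y of ball5 in the frame of tray between -0.041 and 0.041 m or y of ball7 in the frame of tray between -0.041 and 0.041 m) and (y of ball0 in the frame of tray between -0.041 and 0.041 m or y of ball1 in the frame of tray between -0.041 and 0.041 m or y of ball2 in the frame of tray between -0.041 and 0.041 m or y of ball3 in the frame of tray between -0.041 and 0.041 m or y of ball4 in the frame of tray between -0.041 and 0.041 m or y of ball5 in the frame of tray between -0.041 and 0.041 m or y of ball6 in the frame of tray between -0.041 and 0.041 m) and y of any of ball1, ball2, ball3, ball4, ball5, ball6, ball7 in the frame of tray below -0.041 m and y of any of ball0, ball2, ball3, ball4, ball5, ball6, ball7 in the frame of tray below -0.041 m and y of any of ball0, ball1, ball3, ball4, ball5, ball6, ball7 in the frame of tray below -0.041 m and y of any of ball0, ball1, ball2, ball4, ball5, ball6, ball7 in the frame of tray below -0.041 m and y of any of ball0, ball1, ball2, ball3, ball5, ball6, ball7 in the frame of tray below -0.041 m and y of any of ball0, ball1, ball2, ball3, ball4, ball6, ball7 in the frame of tray below -0.041 m and y of any of ball0, ball1, ball2, ball3, ball4, ball5, ball7 in the frame of tray below -0.041 m and y of any of ball0, ball1, ball2, ball3, ball4, ball5, ball6 in the frame of tray below -0.041 m and horizontal distance between shaker and mat below 0.055 m and angle between shaker's own z axis and vertical below 0.12 rad and height (world z) of shaker below 0.012 m and linear speed of shaker below 0.03 m/s); the robot touches nothing.
It fails at once if a ball is thrown or dropped hard (faster than 1.9 m/s, a fall of about 180 mm) (linear speed of any of ball0, ball1, ball2, ball3, ball4, ball5, ball6, ball7 above 1.9 m/s).
It fails at once if the shaker or the robot pushes on the tray with more than 20 N (contact force between any of shaker, the arm, the fingers and tray above 20 N).
It fails at once if a bystander (dish, bottle, jar, beaker, marker) is moved more than 30 mm (distance of any of dish, reagent, sample, beaker, marker from where it was at the start of the episode above 0.03 m).
It also fails if it takes over 64 s, if anything falls off the work surface, if the arm or the gripper's body presses on something with over 40 N, if the wrist force passes 120 N, or if a joint passes its speed limit or range.

## Robot

A 6-joint arm with a two-finger parallel gripper is mounted at the origin on the work surface. World frame = base frame: x ahead of the robot, y to its left, z up, the work surface at z = 0. Lengths are in m, angles in degrees, forces in N, time in s.
With the tool pointing down it reaches from about 0.4 to 0.825 m from the base axis. Payload 7 kg.
Tool frame: the origin (TCP) lies midway between the tips of the shut fingers; the grasp point (between the pads) lies 19 mm behind it; z points along the fingers, y is the line along which they close (so a half turn about z gives the same grasp; the last joint's range is limited). The gripper opens to 88 mm and grips with 3 to 60 N. Pads are 19 mm wide; open, the fingers measure 130 mm over their backs; the gripper's body (78 mm by 193 mm) begins 47 mm behind the grasp point.
Start: joints at [81.022, 20.546, 0.682, 0, -70.136, -16.507], TCP at [0.29, 0.609, 0.227] pointing down, gripper open.
Joint ranges: [-176.03, 176.03], [-82.01, 121.73], [-58.28, 71.71], [-173.87, 95.51], [-174.79, -0.11], [-173.66, 173.66]. Speed limits (degrees/s): [136.94, 136.94, 172.46, 180, 180, 180].

## Interface

Orientations are given as [roll, pitch, yaw] about the fixed x, y, z axes, in that order (R = Rz(yaw) Ry(pitch) Rx(roll)).
In Python, from plant import get_state, optics, order gives the robot as it stands. The module is installed in compiled form; this text tells all that it offers.
- The arm moves only by the tool send_rows, never from a script. Its argument "moves" is a list of rows, each an object with "slide": the shift along the tool's x, y, z as a fraction of full scale, a list of three; "turn": the turn about the tool's z as a fraction of full scale; "gripper": the opening, from 0 (shut) to 1 (fully open). A call has exactly 5 rows; each row is the pose to reach, as a shift and turn from the pose commanded when the call began, along the tool's axes at that moment; what a row does not reach only later rows make up. Full scale, the value 1, is 150 mm for a shift and 90 degrees for a turn. A row lasts 1/12 s, in which the tool goes at most 41.7 mm and 7.16 degrees, less where a joint would pass 70% of its speed; a pose out of reach is approached as far as the arm can. A call with a number of a shift or a turn outside -1 to 1 is refused whole. A call with a gripper value outside its range is refused whole. The fingers move at their own pace and stop on an object; "newtons" is the grip in N (left out, the last holds). Time passes only in rows, so rows that repeat a pose let the fingers close, or fill a call up. It gives the time, the measured TCP pose, the force, the opening and the grip force at its end, in the units of the state.
- get_state(): the state, without advancing time (a new reading comes with each control period).
- optics.capture(name): name is "side" or "top" or "wrist"; returns a dict with "img" (400x640x3 uint8, red, green, blue), "intrinsics" (3x3 intrinsics, pixels), "dist" ([k1, k2, p1, p2, k3] as OpenCV has them; the pictures are not rectified), "origin" and "attitude" of the camera in the world. Camera axes: x right, y down, z forward; pixel columns grow to the right and rows downward; lengths in m; the calibration is good to about 2 mm. A picture is of the moment at which its call begins. There is no depth.
- order.close_job(): hands the job in; it is judged then, once.
Trained networks look in the newest picture that a camera, given by its name, has taken for a name from the list of things; names that differ only in an ending like _2 or _b are one class to them, and where a whole thing is asked for, a point or a joint stands for the part that bears it (a point fixed in the world has none). Each returns a list of dicts, best first, with "p" (0 to 1); they miss things now and then, are a little off and sometimes report something else, mostly with a low value. They report only what shows in the picture. A call takes as long as a camera call. They do not tell look-alikes from the thing itself.
- optics.look_for(camera, name): "location" ([x, y, z] in m, in world coordinates, good to about 4 mm: the middle of the surface that is visible of it).
The state is a dict: "time_s": time; "joints": joint angles; "qd": joint speeds; "joint_torque": joint torques, N m; "tcp_pos": TCP position; "eef_rot": TCP orientation; "contact_force": force on the tool from outside, world axes, zero at the start; "moment": the same for the moment, N m; "gripper_width": finger opening in m; "gripper_force": force on a finger pad.
Only numpy, scipy, OpenCV 4.12 (cv2) and the standard library are available. Lean on these libraries where they do the work, as an engineer would, in place of code of your own. Each camera call takes 0.05 s, during which the arm holds its last target. There are 200 camera calls.

## Working session

There is one attempt and no reset: what is moved stays moved. The work goes in short steps, Python scripts to look and compute and a tool call to move; the robot and the scene stay as the last step left them, time stands still between calls to the robot, and variables do not carry over. Pictures are saved under pics/ and viewed, at most 10 in all, crops included, and the job is handed in when it is done.

Besides the shell and the picture viewer there is one more tool, called after "Request:" by a JSON object that holds its "method" and its "body", one argument or row to a line. send_rows: Moves the arm, as the interface text tells. Shift numbers are shares of 150 mm and turn numbers shares of 90 degrees, none past 1 either way. Its arguments: {"type":"object","properties":{"moves":{"type":"array"},"newtons":{"type":"number"}},"required":["moves"]}

```bash
mkdir -p pics; cat > h.py <<'E'
import numpy as np, cv2, sys
from plant import get_state, optics, order
def cap(n, save=None):
    c=optics.capture(n)
    if save: cv2.imwrite(f'pics/{save}.png', c['img'][:,:,::-1])
    return c
def Rm(c):
    a=np.array(c['attitude'],float)
    if a.shape==(3,3): return a
    from scipy.spatial.transform import Rotation as R
    return R.from_quat(a).as_matrix() if a.size==4 else R.from_euler('xyz',a,degrees=True).as_matrix()
def ray(c,uv,z):
    p=cv2.undistortPoints(np.array([[uv]],float),np.array(c['intrinsics']),np.array(c['dist']))[0,0]
    d=Rm(c)@np.array([p[0],p[1],1]);o=np.array(c['origin']); return o+d*(z-o[2])/d[2]
def proj(c,P):
    R=Rm(c);rv=cv2.Rodrigues(R.T)[0];t=-R.T@np.array(c['origin'])
    return cv2.projectPoints(np.array(P,float).reshape(-1,3),rv,t,np.array(c['intrinsics']),np.array(c['dist']))[0][:,0]
def f(n,name,k=3):
    return [(np.round(d['location'],3).tolist(),round(d['p'],2)) for d in optics.look_for(n,name)[:k]]
E
python3 - <<'E'
from h import *
s=get_state(); print(s)
for n in ['top','side']:
    c=cap(n,n+'0'); print(n,c['attitude'],c['origin'])
    for m in ['shaker','shaker_grip','shaker_spout','mat','tray','dish','reagent','sample','beaker','marker','ball0']:
        L=f(n,m,8 if m=='ball0' else 4); print(m,[(l,p,proj(c,l)[0].round().tolist()) for l,p in L])
E
```

```text
{'time_s': 0.0, 'joints': array([ 8.10220507e+01,  2.05909172e+01,  6.35185547e-01, -2.03002691e-02,
       -7.01362314e+01, -1.65054938e+01]), 'qd': array([ 0.13752635,  0.10221057,  0.01619933,  0.01544372, -0.05636656,
        0.10335555]), 'joint_torque': array([-8.31979196e-05, -5.82719564e+01,  2.93053901e+01,  6.99709877e+00,
        7.01659505e-03, -1.52853718e-04]), 'tcp_pos': array([0.29024802, 0.6088778 , 0.22563869]), 'eef_rot': array([ 1.79906404e+02, -7.83261866e-03, -2.54903498e+01]), 'contact_force': array([-0.04529075,  0.08803394,  0.45584836]), 'moment': array([ 0.0046179 ,  0.04713571, -0.02075336]), 'gripper_force': 0.0, 'gripper_width': 0.08753805899392719}
top [-1.76457595e+02 -1.34537213e-01 -9.03042619e+01] [ 0.5047488  -0.03697432  1.06775022]
shaker [([0.547, -0.368, 0.03], 0.81, [447.0, 206.0]), ([0.534, -0.219, 0.052], 0.72, [393.0, 211.0]), ([0.37, -0.254, 0.034], 0.64, [406.0, 274.0])]
shaker_grip [([0.371, -0.255, 0.038], 0.95, [407.0, 274.0]), ([0.533, -0.214, 0.054], 0.89, [391.0, 211.0]), ([0.547, -0.374, 0.035], 0.72, [450.0, 206.0])]
shaker_spout 
[... 913 characters left out ...]
.0, 327.0]), ([0.543, -0.388, 0.035], 0.56, [407.0, 330.0])]
shaker_spout [([0.36, -0.268, 0.035], 0.84, [262.0, 329.0]), ([0.541, -0.385, 0.037], 0.77, [405.0, 329.0]), ([0.529, -0.235, 0.05], 0.61, [341.0, 274.0])]
mat [([0.505, -0.252, 0.001], 0.67, [334.0, 307.0])]
tray [([0.54, 0.189, 0.012], 0.69, [244.0, 198.0])]
dish [([0.589, -0.004, 0.016], 0.54, [301.0, 225.0])]
reagent [([0.749, 0.004, 0.081], 0.88, [359.0, 180.0])]
sample [([0.754, -0.243, 0.07], 0.69, [439.0, 230.0])]
beaker [([0.765, 0.192, 0.064], 0.69, [320.0, 159.0])]
marker [([0.394, -0.038, 0.011], 0.89, [225.0, 262.0]), ([0.593, -0.004, 0.015], 0.52, [303.0, 225.0])]
ball0 [([0.525, -0.235, 0.054], 0.28, [339.0, 273.0])]
```

View pics/top0.png

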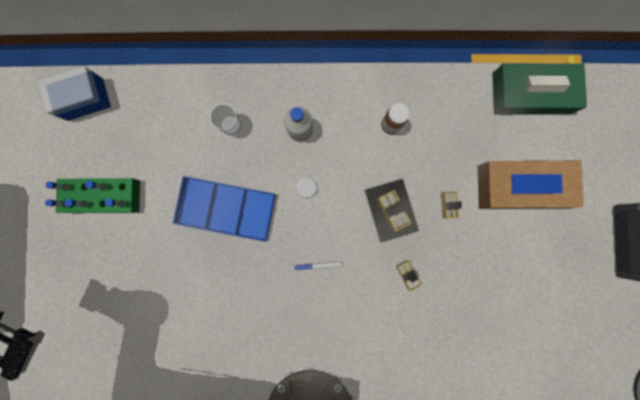

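View pics/side0.png

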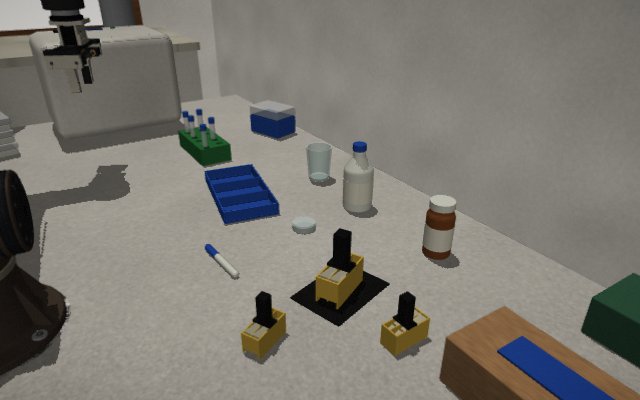

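The top view shows three yellow shakers, at (393,211) on the black mat, (450,205) and (408,274). The tray is at (224,208). The one on the mat fits the description because it is visibly the largest and stands on the mat. I'll confirm with one enlarged crop.

```bash
python3 - <<'E'
from h import *
a=cv2.imread('pics/top0.png')[165:300,350:480];b=cv2.imread('pics/side0.png')[215:360,235:435]
A=cv2.resize(a,None,fx=4,fy=4,interpolation=cv2.INTER_CUBIC)[:400] if 0 else cv2.resize(a[:110],(400,338),interpolation=cv2.INTER_CUBIC)
A=cv2.resize(cv2.imread('pics/top0.png')[170:250,355:435],(400,400),interpolation=cv2.INTER_CUBIC)
B=cv2.resize(b,(400,290),interpolation=cv2.INTER_CUBIC)
o=np.zeros((400,800,3),np.uint8);o[:,:400]=A;o[:290,400:]=B
cv2.imwrite('pics/crop1.png',o)
# tray & mat outlines
c=cap('top');hsv=cv2.cvtColor(c['img'],cv2.COLOR_RGB2HSV)
def quad(m,box,z):
    M=np.zeros_like(m);x0,y0,x1,y1=box;M[y0:y1,x0:x1]=m[y0:y1,x0:x1]
    M=cv2.morphologyEx(M,cv2.MORPH_CLOSE,np.ones((5,5)))
    k=max(cv2.findContours(M,0,1)[0],key=cv2.contourArea)
    P=np.array([ray(c,p[0],z)[:2] for p in k],np.float32)
    r=cv2.minAreaRect(P*1000);print(r,cv2.minAreaRect(k))
quad(cv2.inRange(hsv,(105,120,40),(125,255,255)),(160,160,285,250),0.03)
quad(cv2.inRange(hsv,(0,0,0),(179,255,55)),(355,170,430,245),0.003)
E
```

```text
((542.90576171875, 221.11312866210938), (247.77432250976562, 124.18941497802734), 78.98676300048828) ((224.297607421875, 208.56980895996094), (93.42383575439453, 47.32270050048828), 10.713123321533203)
((589.4908447265625, -209.77828979492188), (31.064008712768555, 97.37408447265625), 17.062179565429688) ((385.740234375, 190.76869201660156), (11.453760147094727, 35.792999267578125), 72.6459732055664)
```

View pics/crop1.png

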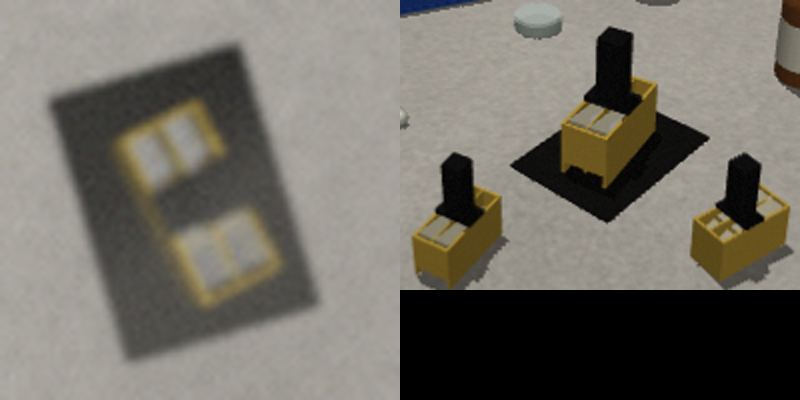

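The crop shows the shaker on the mat is clearly bigger than the other two, which stand off the mat, so it is the one meant. Its spout notches are at the end nearer the robot, in the crop at right (585,175). The mat corners in the left crop are about (50,100), (240,45), (318,303) and (128,358). The roof corners are about (118,143), (203,98), (280,262) and (205,308).

```bash
python3 - <<'E'
from h import *
c=cap('top')
W=lambda L,z:np.array([ray(c,(355+u/5-.4,170+v/5-.4),z)[:2] for u,v in L])
m=W([(50,100),(240,45),(318,303),(128,358)],.003)
r=W([(118,143),(203,98),(280,262),(205,308)],.060)
for q in(m,r):
    x=(q[0]+q[1]-q[2]-q[3])/2;y=(q[0]+q[3]-q[1]-q[2])/2
    print(q.mean(0).round(4),np.linalg.norm(x).round(4),np.linalg.norm(y).round(4),np.degrees(np.arctan2(x[1],x[0])).round(1),np.degrees(np.arctan2(-y[0],y[1])).round(1))
# tray corners, direct
hsv=cv2.cvtColor(c['img'],cv2.COLOR_RGB2HSV);M=cv2.inRange(hsv,(105,120,40),(125,255,255));Z=np.zeros_like(M);Z[160:250,160:285]=M[160:250,160:285]
k=max(cv2.findContours(cv2.morphologyEx(Z,3,np.ones((5,5))),0,1)[0],key=cv2.contourArea)
q=cv2.approxPolyDP(k,6,True)[:,0];print(q.tolist())
print([ray(c,p,.03)[:2].round(3).tolist() for p in q])
h=get_state();print(h['tcp_pos'],h['eef_rot'])
# yellow mask of the shaker: rect at z=.06
Y=cv2.inRange(hsv,(15,80,60),(35,255,255));Z=np.zeros_like(Y);Z[180:240,370:420]=Y[180:240,370:420]
P=np.array([ray(c,(u,v),.06)[:2] for v,u in np.argwhere(Z)],np.float32);print(cv2.minAreaRect(P*1000))
E
```

```text
[ 0.5378 -0.2243] 0.1453 0.1074 16.0 15.8
[ 0.5352 -0.2232] 0.0937 0.0474 25.7 29.1
[[183, 178], [180, 222], [265, 239], [273, 194]]
[[0.624, 0.331], [0.508, 0.337], [0.462, 0.113], [0.58, 0.092]]
[0.29044193 0.60928816 0.22656113] [-1.79999464e+02  2.57734360e-03 -2.54869801e+01]
((534.6873779296875, -220.1607666015625), (99.17764282226562, 53.0447883605957), 25.977388381958008)
```

```bash
cat > plan.py <<'E'
import numpy as np
def plan(*wp):
    """wp: (x,y,z,yaw) commanded poses; prints slide/turn fractions leg by leg"""
    for a,b in zip(wp,wp[1:]):
        y=np.radians(a[3]);d=np.subtract(b[:3],a[:3])
        s=np.array([d[0]*np.cos(y)+d[1]*np.sin(y),d[0]*np.sin(y)-d[1]*np.cos(y),-d[2]])/.15
        print('slide',s.round(3).tolist(),'turn',round((a[3]-b[3])/90,3),'len_mm',round(np.linalg.norm(d)*1000))
def line(a,b,n):
    plan(*[np.array(a)+(np.array(b)-np.array(a))*i/n for i in range(n+1)])
E
python3 -c "
from plan import *
line((.29,.609,.227,-25.5),(.5386,-.219,.227,-154),6)"
```

```text
slide [0.645, 0.711, -0.0] turn 0.238 len_mm 144
slide [0.861, 0.427, -0.0] turn 0.238 len_mm 144
slide [0.957, 0.083, -0.0] turn 0.238 len_mm 144
slide [0.921, -0.272, -0.0] turn 0.238 len_mm 144
slide [0.758, -0.59, -0.0] turn 0.238 len_mm 144
slide [0.49, -0.826, -0.0] turn 0.238 len_mm 144
```

Request:
{"method": "send_rows", "body": {
  "moves": [
    {"slide": [0.645,0.711,0],"turn": 0.238,"gripper": 1},
    {"slide": [0.645,0.711,0],"turn": 0.238,"gripper": 1},
    {"slide": [0.645,0.711,0],"turn": 0.238,"gripper": 1},
    {"slide": [0.645,0.711,0],"turn": 0.238,"gripper": 1},
    {"slide": [0.645,0.711,0],"turn": 0.238,"gripper": 1}
  ]
}}

```text
time_s: 1.72
tcp_pos: [0.3327, 0.4677, 0.2275]
eef_rot: [-180.0, 0.0, -47.1]
contact_force: [-0.6, 0.6, -0.5]
gripper_width: 0.0878
gripper_force: 0.0
```

Request:
{"method": "send_rows", "body": {
  "moves": [
    {"slide": [0.861,0.427,0],"turn": 0.238,"gripper": 1},
    {"slide": [0.861,0.427,0],"turn": 0.238,"gripper": 1},
    {"slide": [0.861,0.427,0],"turn": 0.238,"gripper": 1},
    {"slide": [0.861,0.427,0],"turn": 0.238,"gripper": 1},
    {"slide": [0.861,0.427,0],"turn": 0.238,"gripper": 1}
  ]
}}

```text
time_s: 2.13
tcp_pos: [0.3739, 0.3302, 0.2272]
eef_rot: [-180.0, 0.0, -68.5]
contact_force: [-0.3, 0.4, -0.4]
gripper_width: 0.0873
gripper_force: 0.0
```

Request:
{"method": "send_rows", "body": {
  "moves": [
    {"slide": [0.957,0.083,0],"turn": 0.238,"gripper": 1},
    {"slide": [0.957,0.083,0],"turn": 0.238,"gripper": 1},
    {"slide": [0.957,0.083,0],"turn": 0.238,"gripper": 1},
    {"slide": [0.957,0.083,0],"turn": 0.238,"gripper": 1},
    {"slide": [0.957,0.083,0],"turn": 0.238,"gripper": 1}
  ]
}}

```text
time_s: 2.55
tcp_pos: [0.4153, 0.1928, 0.2269]
eef_rot: [-180.0, 0.0, -89.9]
contact_force: [0.1, -0.4, 0.1]
gripper_width: 0.0875
gripper_force: 0.0
```

Request:
{"method": "send_rows", "body": {
  "moves": [
    {"slide": [0.921,-0.272,0],"turn": 0.238,"gripper": 1},
    {"slide": [0.921,-0.272,0],"turn": 0.238,"gripper": 1},
    {"slide": [0.921,-0.272,0],"turn": 0.238,"gripper": 1},
    {"slide": [0.921,-0.272,0],"turn": 0.238,"gripper": 1},
    {"slide": [0.921,-0.272,0],"turn": 0.238,"gripper": 1}
  ]
}}

```text
time_s: 2.97
tcp_pos: [0.4571, 0.0553, 0.2266]
eef_rot: [-180.0, -0.0, -111.3]
contact_force: [1.1, -0.3, 0.2]
gripper_width: 0.0879
gripper_force: 0.0
```

Request:
{"method": "send_rows", "body": {
  "moves": [
    {"slide": [0.758,-0.59,0],"turn": 0.238,"gripper": 1},
    {"slide": [0.758,-0.59,0],"turn": 0.238,"gripper": 1},
    {"slide": [0.758,-0.59,0],"turn": 0.238,"gripper": 1},
    {"slide": [0.758,-0.59,0],"turn": 0.238,"gripper": 1},
    {"slide": [0.758,-0.59,0],"turn": 0.238,"gripper": 1}
  ]
}}

```text
time_s: 3.38
tcp_pos: [0.4991, -0.0825, 0.2262]
eef_rot: [-180.0, -0.0, -132.7]
contact_force: [0.7, 0.3, 0.2]
gripper_width: 0.0877
gripper_force: 0.0
```

Request:
{"method": "send_rows", "body": {
  "moves": [
    {"slide": [0.49,-0.826,0],"turn": 0.238,"gripper": 1},
    {"slide": [0.49,-0.826,0],"turn": 0.238,"gripper": 1},
    {"slide": [0.49,-0.826,0],"turn": 0.238,"gripper": 1},
    {"slide": [0.49,-0.826,0],"turn": 0.238,"gripper": 1},
    {"slide": [0.49,-0.826,0],"turn": 0.238,"gripper": 1}
  ]
}}

```text
time_s: 3.8
tcp_pos: [0.5407, -0.2205, 0.2256]
eef_rot: [-180.0, -0.1, -154.1]
contact_force: [-0.4, -0.2, 0.2]
gripper_width: 0.0874
gripper_force: 0.0
```

```bash
python3 - <<'E'
from h import *
s=get_state();print(s['time_s'],s['tcp_pos'],s['eef_rot'],s['joints'].round(1),s['contact_force'])
c=cap('wrist','wrist1');print(c['origin'],c['attitude'],c['intrinsics'])
for n in ['shaker','shaker_grip','shaker_spout','mat']:print(n,f('wrist',n))
print(proj(c,[[.5386,-.219,.122],[.535,-.221,.06]]))
E
```

```text
3.8 [ 0.54073264 -0.22053614  0.22564527] [-1.79996891e+02 -6.32269968e-02 -1.54092056e+02] [ -3.   12.1 -11.2   0.  -66.7 -61.1] [-0.35731773 -0.21776206  0.21256937]
[ 0.47607443 -0.25085122  0.3835901 ] [1.64331975e+02 7.18678158e-02 1.15921203e+02] [[336.80367042   0.         318.97412979]
 [  0.         336.80367042 196.31179415]
 [  0.           0.           1.        ]]
shaker [([0.53, -0.221, 0.056], 0.97), ([0.388, -0.248, 0.026], 0.86), ([0.55, -0.369, 0.041], 0.76)]
shaker_grip [([0.385, -0.249, 0.027], 0.88)]
shaker_spout [([0.526, -0.223, 0.055], 0.8), ([0.545, -0.368, 0.034], 0.78), ([0.388, -0.251, 0.025], 0.58)]
mat [([0.523, -0.233, 0.006], 0.92)]
[[321.01733538 192.46421595]
 [320.50344581 171.97745229]]
```

View pics/wrist1.png

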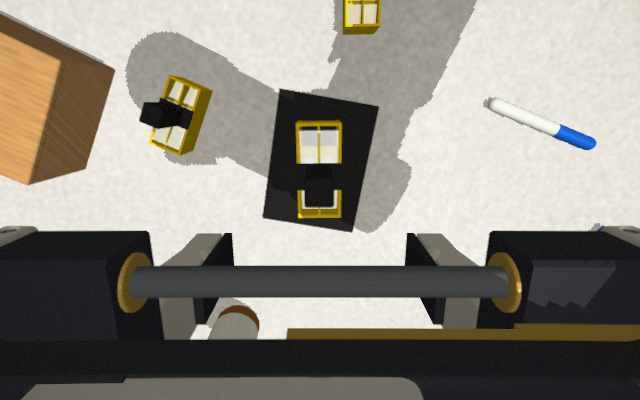

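The wrist view shows the shaker square under the gripper. Its roof corners are about (297,122), (341,122), (341,217) and (298,217), and the mat corners are (279,90), (378,107), (353,231) and (264,217).

```bash
python3 - <<'E'
from h import *
from plan import *
c=cap('wrist')
r=np.array([ray(c,p,.060)[:2] for p in[(297,122),(341,122),(341,217),(298,217)]])
m=np.array([ray(c,p,.003)[:2] for p in[(279,90),(378,107),(353,231),(264,217)]])
for q in(r,m):
    x=(q[2]+q[3]-q[0]-q[1])/2;y=(q[1]+q[2]-q[0]-q[3])/2
    print(q.mean(0).round(4),np.linalg.norm(x).round(4),np.linalg.norm(y).round(4),np.degrees(np.arctan2(x[1],x[0])).round(1),np.degrees(np.arctan2(-y[0],y[1])).round(1))
E
```

```text
[ 0.5341 -0.2188] 0.0946 0.0426 26.4 26.1
[ 0.5379 -0.2182] 0.1468 0.1088 17.1 16.7
```

```bash
python3 - <<'E'
from h import *
from plan import *
s=get_state();print(s['tcp_pos'],s['time_s'])
plan((.5386,-.219,.227,-154),(.5375,-.2172,.152,-154),(.5375,-.2172,.0715,-154))
E
```

```text
[ 0.53939226 -0.21715176  0.22687634] 4.1
slide [0.001, 0.014, 0.5] turn 0.0 len_mm 75
slide [-0.0, 0.0, 0.537] turn 0.0 len_mm 80
```

Request:
{"method": "send_rows", "body": {
  "moves": [
    {"slide": [0.005,0.005,0.25],"turn": 0,"gripper": 1},
    {"slide": [0.005,0.005,0.5],"turn": 0,"gripper": 1},
    {"slide": [0.005,0.005,0.7],"turn": 0,"gripper": 1},
    {"slide": [0.005,0.005,0.85],"turn": 0,"gripper": 1},
    {"slide": [0.005,0.005,0.95],"turn": 0,"gripper": 1}
  ],
  "newtons": 30
}}

```text
time_s: 4.52
tcp_pos: [0.537, -0.2169, 0.0819]
eef_rot: [179.9, -0.1, -153.9]
contact_force: [0.2, 0.3, 0.6]
gripper_width: 0.0877
gripper_force: 0.0
```

Request:
{"method": "send_rows", "body": {
  "moves": [
    {"slide": [0,0,0.06],"turn": 0,"gripper": 1},
    {"slide": [0,0,0.087],"turn": 0,"gripper": 1},
    {"slide": [0,0,0.087],"turn": 0,"gripper": 0.6},
    {"slide": [0,0,0.087],"turn": 0,"gripper": 0.3},
    {"slide": [0,0,0.087],"turn": 0,"gripper": 0}
  ]
}}

```text
time_s: 4.93
tcp_pos: [0.5391, -0.2182, 0.0724]
eef_rot: [-179.9, 0.1, -154.0]
contact_force: [0.1, 0.1, 0.4]
gripper_width: 0.0731
gripper_force: 0.0
```

Request:
{"method": "send_rows", "body": {
  "moves": [
    {"slide": [0,0,0],"turn": 0,"gripper": 0},
    {"slide": [0,0,0],"turn": 0,"gripper": 0},
    {"slide": [0,0,0],"turn": 0,"gripper": 0},
    {"slide": [0,0,0],"turn": 0,"gripper": 0},
    {"slide": [0,0,0],"turn": 0,"gripper": 0}
  ]
}}

```text
time_s: 5.35
tcp_pos: [0.5382, -0.2183, 0.0712]
eef_rot: [-180.0, 0.0, -154.0]
contact_force: [0.5, 0.6, -0.4]
gripper_width: 0.0396
gripper_force: 0.0
```

Request:
{"method": "send_rows", "body": {
  "moves": [
    {"slide": [0,0,0],"turn": 0,"gripper": 0},
    {"slide": [0,0,0],"turn": 0,"gripper": 0},
    {"slide": [0,0,0],"turn": 0,"gripper": 0},
    {"slide": [0,0,0],"turn": 0,"gripper": 0},
    {"slide": [0,0,0],"turn": 0,"gripper": 0}
  ],
  "newtons": 30
}}

```text
time_s: 5.77
tcp_pos: [0.5384, -0.2184, 0.0711]
eef_rot: [-180.0, 0.0, -154.0]
contact_force: [1.1, -1.0, 0.6]
gripper_width: 0.0239
gripper_force: 30.0
```

Request:
{"method": "send_rows", "body": {
  "moves": [
    {"slide": [0,0,-0.05],"turn": 0,"gripper": 0},
    {"slide": [0,0,-0.15],"turn": 0,"gripper": 0},
    {"slide": [0,0,-0.3],"turn": 0,"gripper": 0},
    {"slide": [0,0,-0.45],"turn": 0,"gripper": 0},
    {"slide": [0,0,-0.5],"turn": 0,"gripper": 0}
  ]
}}

```text
time_s: 6.18
tcp_pos: [0.5394, -0.2184, 0.1493]
eef_rot: [-179.9, 0.2, -154.0]
contact_force: [1.0, 0.9, -2.0]
gripper_width: 0.0237
gripper_force: 30.0
```

```bash
python3 - <<'E'
from h import *
from plan import *
s=get_state();print(s['tcp_pos'],s['time_s'],s['joints'].round(1),s['contact_force'],s['gripper_width'])
c=cap('side','side2');cv2.imwrite('pics/side2c.png',cv2.resize(c['img'][200:340,270:420,::-1],None,fx=4,fy=4))
tc=np.array([.543,.222]);t=np.radians(-11);X=np.array([np.cos(t),np.sin(t)]);Y=np.array([-np.sin(t),np.cos(t)])
b=tc+X*5e-3-Y*.082;print(b)
line((.538,-.2182,.1465,-154),(*b,.17,-191),4)
E
```

```text
[ 0.53935968 -0.21842605  0.14927148] 6.1833 [ -2.8  15.3 -17.6   0.  -56.9 -61.2] [ 0.98910186  0.87234823 -2.00491956] 0.023688723480273042
[0.5322618  0.14055253]
slide [-0.254, 0.542, -0.039] turn 0.103 len_mm 90
slide [-0.163, 0.575, -0.039] turn 0.103 len_mm 90
slide [-0.069, 0.594, -0.039] turn 0.103 len_mm 90
slide [0.028, 0.597, -0.039] turn 0.103 len_mm 90
```

View pics/side2c.png

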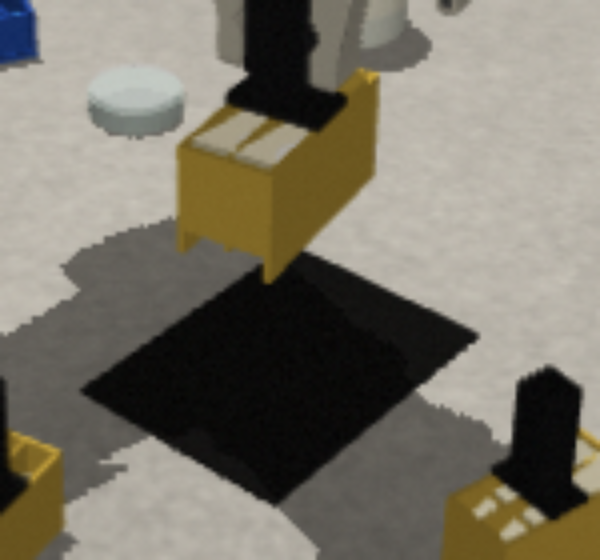

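Request:
{"method": "send_rows", "body": {
  "moves": [
    {"slide": [-0.02,0.04,-0.01],"turn": 0.01,"gripper": 0},
    {"slide": [-0.06,0.13,-0.015],"turn": 0.03,"gripper": 0},
    {"slide": [-0.12,0.26,-0.02],"turn": 0.05,"gripper": 0},
    {"slide": [-0.19,0.4,-0.03],"turn": 0.075,"gripper": 0},
    {"slide": [-0.254,0.542,-0.039],"turn": 0.103,"gripper": 0}
  ]
}}

```text
time_s: 6.65
tcp_pos: [0.5357, -0.1276, 0.1504]
eef_rot: [179.9, -0.1, -163.5]
contact_force: [0.9, 0.4, -2.3]
gripper_width: 0.024
gripper_force: 30.0
```

Request:
{"method": "send_rows", "body": {
  "moves": [
    {"slide": [-0.033,0.115,-0.008],"turn": 0.02,"gripper": 0},
    {"slide": [-0.065,0.23,-0.016],"turn": 0.04,"gripper": 0},
    {"slide": [-0.098,0.345,-0.024],"turn": 0.06,"gripper": 0},
    {"slide": [-0.13,0.46,-0.031],"turn": 0.08,"gripper": 0},
    {"slide": [-0.163,0.575,-0.039],"turn": 0.103,"gripper": 0}
  ]
}}

```text
time_s: 7.07
tcp_pos: [0.5342, -0.0379, 0.1564]
eef_rot: [180.0, -0.1, -172.7]
contact_force: [0.9, 0.6, -1.9]
gripper_width: 0.0238
gripper_force: 30.0
```

Request:
{"method": "send_rows", "body": {
  "moves": [
    {"slide": [-0.014,0.119,-0.008],"turn": 0.02,"gripper": 0},
    {"slide": [-0.028,0.238,-0.016],"turn": 0.04,"gripper": 0},
    {"slide": [-0.042,0.357,-0.024],"turn": 0.06,"gripper": 0},
    {"slide": [-0.055,0.475,-0.031],"turn": 0.08,"gripper": 0},
    {"slide": [-0.069,0.594,-0.039],"turn": 0.103,"gripper": 0}
  ]
}}

```text
time_s: 7.48
tcp_pos: [0.533, 0.0516, 0.1622]
eef_rot: [-180.0, -0.1, 178.1]
contact_force: [-0.1, -0.4, -2.4]
gripper_width: 0.0243
gripper_force: 30.0
```

Request:
{"method": "send_rows", "body": {
  "moves": [
    {"slide": [0.01,0.14,-0.01],"turn": 0.025,"gripper": 0},
    {"slide": [0.016,0.29,-0.02],"turn": 0.05,"gripper": 0},
    {"slide": [0.022,0.44,-0.03],"turn": 0.075,"gripper": 0},
    {"slide": [0.026,0.55,-0.037],"turn": 0.095,"gripper": 0},
    {"slide": [0.028,0.597,-0.039],"turn": 0.103,"gripper": 0}
  ]
}}

```text
time_s: 7.9
tcp_pos: [0.5321, 0.1422, 0.1683]
eef_rot: [-180.0, -0.1, 168.9]
contact_force: [0.4, -0.3, -2.5]
gripper_width: 0.0236
gripper_force: 30.0
```

```bash
python3 - <<'E'
from h import *
s=get_state();print(s['tcp_pos'],s['eef_rot'],s['time_s'],s['joints'].round(1),s['contact_force'],s['gripper_width'])
c=cap('wrist','wrist3');print(f('wrist','tray'),f('wrist','ball0',8),f('wrist','shaker'))
cap('top','top3')
E
```

```text
[0.53208328 0.14224617 0.16828948] [-1.79980887e+02 -7.49678821e-02  1.68879657e+02] 7.9 [  35.3   11.6  -19.8   -0.   -58.7 -136.4] [ 0.378255   -0.31295414 -2.48063688] 0.023610695247033298
[([0.538, 0.259, 0.003], 0.81)] [] [([0.519, 0.144, 0.153], 0.57)]
```

View pics/wrist3.png

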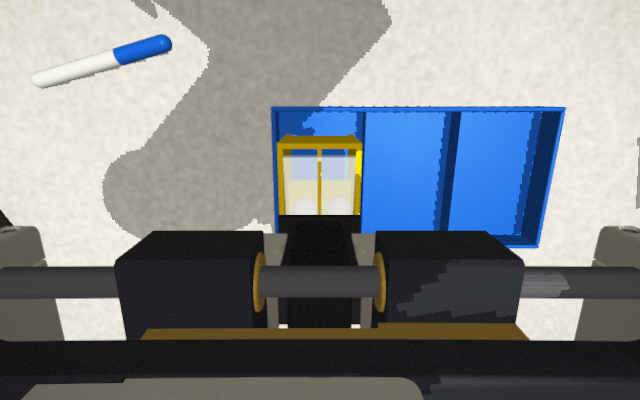

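The wrist view shows the tray: the near wall's top edge runs from (271,107) to (566,107), parallel to the tool's closing line, and the far right corner is at (541,247). The shaker hangs over the first bay.

```bash
python3 - <<'E'
from h import *
c=cap('wrist');print(c['origin'])
A,B,C=[ray(c,p,.03)[:2] for p in[(271.5,107),(566,107),(541,247)]]
print(A,B,C,np.linalg.norm(A-B),np.linalg.norm(B-C))
y=(B-A)/np.linalg.norm(B-A);yaw=np.degrees(np.arctan2(-y[0],y[1]));x=np.array([y[1],-y[0]])
ctr=(A+B)/2+x*.065;print('yaw',yaw,'ctr',ctr)
T=lambda p:((p-ctr)@x,(p-ctr)@y)
print('C',T(C),'tcp',T(get_state()['tcp_pos'][:2]))
for u,v in[(363,108),(452,108),(447,108),(458,108)]:print(T(ray(c,(u,v),.03)[:2]))
s=get_state();print(s['tcp_pos'],s['eef_rot'])
# front edge of shaker roof height check: corners
for p in[(277,147),(362,147)]:print(T(ray(c,p,.168-.067+.057)[:2]))
E
```

```text
[0.46161213 0.15529053 0.32669017]
[0.4582514  0.11434987] [0.50657398 0.35778359] [0.63243829 0.3353377 ] 0.24818349810247092 0.12785007181163674
yaw -11.22749508445577 ctr [0.54616871 0.2234109 ]
C (np.float64(0.06282582003419676), np.float64(0.12658184841186168)) tcp (np.float64(0.0027934221717411433), np.float64(-0.08485380017199735))
(np.float64(-0.06441516180341043), np.float64(-0.04626921725378008))
(np.float64(-0.06443918260257869), np.float64(0.029108295436878966))
(np.float64(-0.06444310216217165), np.float64(0.02489272659386526))
(np.float64(-0.06443366669935943), np.float64(0.03416315383321621))
[0.53238721 0.13963715 0.16896406] [-1.79967085e+02 -4.26392947e-02  1.68900912e+02]
(np.float64(-0.04775384827785498), np.float64(-0.10443958657545346))
(np.float64(-0.0478870533183222), np.float64(-0.06199546162056668))
```

Request:
{"method": "send_rows", "body": {
  "moves": [
    {"slide": [0,0,0.08],"turn": 0,"gripper": 0},
    {"slide": [0,0,0.2],"turn": 0,"gripper": 0},
    {"slide": [0,0,0.35],"turn": 0,"gripper": 0},
    {"slide": [0,0,0.47],"turn": 0,"gripper": 0},
    {"slide": [0,0,0.52],"turn": 0,"gripper": 0}
  ],
  "newtons": 20
}}

```text
time_s: 8.62
tcp_pos: [0.5313, 0.1389, 0.0889]
eef_rot: [-179.9, -0.2, 168.8]
contact_force: [-0.2, 0.0, -2.9]
gripper_width: 0.0241
gripper_force: 20.0
```

Request:
{"method": "send_rows", "body": {
  "moves": [
    {"slide": [0.02,0,0],"turn": 0,"gripper": 0},
    {"slide": [0.04,0,0],"turn": 0,"gripper": 0},
    {"slide": [0.06,0,0],"turn": 0,"gripper": 0},
    {"slide": [0.08,0,0],"turn": 0,"gripper": 0},
    {"slide": [0.09,0,0],"turn": 0,"gripper": 0}
  ]
}}

```text
time_s: 9.03
tcp_pos: [0.5195, 0.1435, 0.0925]
eef_rot: [179.9, 0.1, 168.9]
contact_force: [0.1, 0.1, -2.1]
gripper_width: 0.0242
gripper_force: 20.0
```

Request:
{"method": "send_rows", "body": {
  "moves": [
    {"slide": [0.01,0,0],"turn": 0,"gripper": 0},
    {"slide": [0.03,0,0],"turn": 0,"gripper": 0},
    {"slide": [0.05,0,0],"turn": 0,"gripper": 0},
    {"slide": [0.07,0,0],"turn": 0,"gripper": 0},
    {"slide": [0.08,0,0],"turn": 0,"gripper": 0}
  ]
}}

```text
time_s: 9.45
tcp_pos: [0.5104, 0.1465, 0.0935]
eef_rot: [179.8, 0.3, 169.0]
contact_force: [6.4, -2.8, 3.6]
gripper_width: 0.0241
gripper_force: 20.0
```

```bash
cat >> h.py <<'E'
ctr=np.array([.5462,.2234]);ty=np.radians(-11.2);tx=np.array([np.cos(ty),np.sin(ty)]);tyv=np.array([-tx[1],tx[0]])
def T(p): p=np.array(p[:2])-ctr; return np.round([p@tx*1000,p@tyv*1000],1).tolist()
def look(save=None):
    s=get_state();print('t',round(s['time_s'],2),'tcp(tray mm)',T(s['tcp_pos']),'z',s['tcp_pos'][2].round(4),'F',s['contact_force'].round(1),'w',round(s['gripper_width'],4))
    for n in('wrist','side'):
        cap(n,save and save+n)
        print(n,[(T(d['location'])+[round(d['location'][2]*1000)],round(d['p'],2)) for d in optics.look_for(n,'ball0')])
E
python3 -c "
from h import *
look('a_')
I=[cv2.imread('pics/a_wrist.png')[60:270,230:590],cv2.imread('pics/a_side.png')[110:240,160:320]]
o=np.zeros((600,720,3),np.uint8);o[:315,:540]=cv2.resize(I[0],(540,315));o[320:600,:344]=cv2.resize(I[1],(344,280));cv2.imwrite('pics/a.png',o)"
```

```text
t 9.45 tcp(tray mm) [-20.2, -82.4] z 0.0935 F [ 6.4 -2.8  3.6] w 0.0241
wrist []
side [([-26.3, -102.8, 62], 0.63)]
```

View pics/a.png

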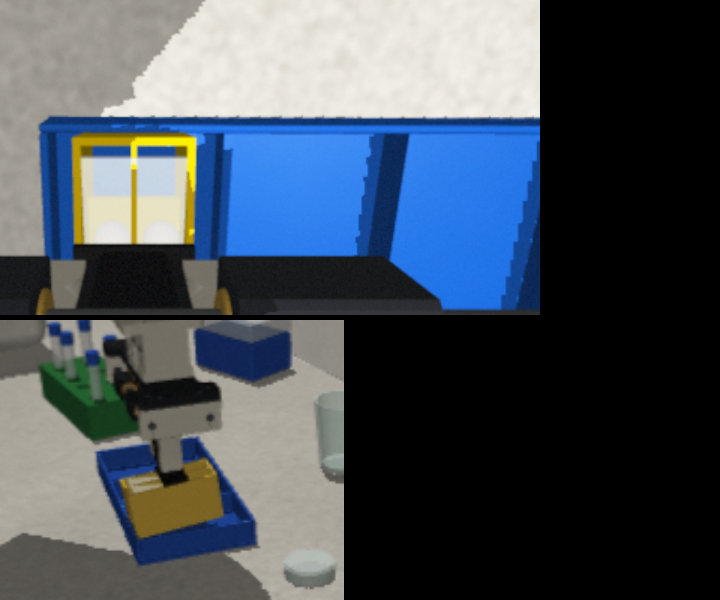

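The picture shows the shaker in the first bay, its front at (135,140) against the near wall and starting to tilt, with no balls out yet. The push is about 8 N, so I'll ease the grip.

Request:
{"method": "send_rows", "body": {
  "moves": [
    {"slide": [0,0,0],"turn": 0,"gripper": 0},
    {"slide": [0,0,0],"turn": 0,"gripper": 0},
    {"slide": [0.01,0,0],"turn": 0,"gripper": 0},
    {"slide": [0.02,0,0],"turn": 0,"gripper": 0},
    {"slide": [0.03,0,0],"turn": 0,"gripper": 0}
  ],
  "newtons": 9
}}

```text
time_s: 10.07
tcp_pos: [0.5047, 0.1468, 0.0926]
eef_rot: [179.9, 0.2, 169.0]
contact_force: [5.9, -1.9, 6.9]
gripper_width: 0.0244
gripper_force: 9.0
```

Request:
{"method": "send_rows", "body": {
  "moves": [
    {"slide": [0.01,0,-0.015],"turn": 0,"gripper": 0},
    {"slide": [0.02,0,-0.03],"turn": 0,"gripper": 0},
    {"slide": [0.03,0,-0.045],"turn": 0,"gripper": 0},
    {"slide": [0.04,0,-0.045],"turn": 0,"gripper": 0},
    {"slide": [0.045,0,-0.045],"turn": 0,"gripper": 0}
  ]
}}

```text
time_s: 10.48
tcp_pos: [0.4963, 0.1473, 0.0982]
eef_rot: [-180.0, -0.0, 168.9]
contact_force: [2.3, -1.7, 0.2]
gripper_width: 0.0242
gripper_force: 9.0
```

```bash
python3 -c "
from h import *
look('b_')"
```

```text
t 10.48 tcp(tray mm) [-34.2, -84.4] z 0.0982 F [ 2.3 -1.7  0.2] w 0.0242
wrist []
side []
```

```bash
cat >> h.py <<'E'
from scipy.optimize import least_squares
def topline(c,box):
    x0,y0,x1,y1=box;h=cv2.cvtColor(c['img'],cv2.COLOR_RGB2HSV)
    m=cv2.inRange(h,(18,110,60),(32,255,255))[y0:y1,x0:x1]
    n,l,st,_=cv2.connectedComponentsWithStats(m,connectivity=8)
    m=np.isin(l,[i for i in range(1,n) if st[i,4]>15])
    cols=np.where(m.any(0))[0];return cols+x0,m[:,cols].argmax(0)+y0
def tilt(verbose=True):
    """fit dip angle (deg) and slip along post (mm, + = shaker up in grip) from the top outline in side view + front roof edge in wrist view"""
    s=get_state();p=s['tcp_pos']+[0,0,.019];yw=np.radians(s['eef_rot'][2]-180);ex=np.array([np.cos(yw),np.sin(yw),0]);ey=np.array([-ex[1],ex[0],0]);ez=np.array([0,0,1.])
    cs=optics.capture('side');cw=optics.capture('wrist')
    sx=proj(cs,[p])[0];box=[int(sx[0])-55,int(sx[1])-45,int(sx[0])+55,int(sx[1])+75]
    C,Rr=topline(cs,box);Cw,Rw=topline(cw,(225,60,430,232))
    def pts(th,dz,L):
        t=np.radians(th);L=np.array(L,float)/1000;x=L[:,0]-.004;z=L[:,2]-.086+dz/1000
        return p+np.outer(x*np.cos(t)-z*np.sin(t),ex)+np.outer(L[:,1],ey)+np.outer(x*np.sin(t)+z*np.cos(t),ez)
    rf=[(-48,-22,57),(48,-22,57),(48,22,57),(-48,22,57)]
    wr=np.median(Rw[np.abs(Cw-np.median(Cw))<30])
    def res(v):
        q=proj(cs,pts(v[0],v[1],rf));lo=np.full(len(C),1e3)
        for a,b in zip(q,np.roll(q,-1,0)):
            if abs(a[0]-b[0])<1e-6: continue
            u=(C-a[0])/(b[0]-a[0]);r=np.where((u>=0)&(u<=1),a[1]+u*(b[1]-a[1]),1e3);lo=np.minimum(lo,r)
        e=np.where(lo<999,np.clip(lo-Rr,-6,6),3)
        w=proj(cw,pts(v[0],v[1],[(-48,0,57)]))[0,1]-wr
        return np.r_[e/np.sqrt(len(C)),w*.7,v[1]*.1]
    best=min((least_squares(res,[t0,0],loss='soft_l1',diff_step=1e-2) for t0 in(3,15,25,40)),key=lambda o:o.cost)
    if verbose:print('dip %.1f slip %.1f cost %.2f n %d wristrow %.0f'%(*best.x,best.cost,len(C),wr))
    return best.x
E
python3 -c "
from h import *
tilt()
c=cap('wrist');h=cv2.cvtColor(c['img'],cv2.COLOR_RGB2HSV)
m=cv2.inRange(h,(0,0,150),(179,70,255))[60:235,270:380];print(m.sum()/255)
"
```

```text
dip 18.8 slip -7.2 cost 4.58 n 50 wristrow 165
14013.0
```

Request:
{"method": "send_rows", "body": {
  "moves": [
    {"slide": [0.006,0,0],"turn": 0,"gripper": 0},
    {"slide": [0.012,0,0],"turn": 0,"gripper": 0},
    {"slide": [0.018,0,0],"turn": 0,"gripper": 0},
    {"slide": [0.024,0,0],"turn": 0,"gripper": 0},
    {"slide": [0.028,0,0],"turn": 0,"gripper": 0}
  ]
}}

```text
time_s: 11.25
tcp_pos: [0.4927, 0.1485, 0.0984]
eef_rot: [180.0, 0.0, 168.9]
contact_force: [2.6, -1.4, 0.5]
gripper_width: 0.0237
gripper_force: 9.0
```

```bash
python3 -c "
from h import *
tilt();look('c_')"
```

```text
dip 20.5 slip -11.0 cost 4.96 n 54 wristrow 168
t 11.35 tcp(tray mm) [-38.0, -83.8] z 0.0984 F [ 3.  -1.8 -0.5] w 0.0237
wrist []
side []
```

```bash
python3 -c "
from h import *
a=cv2.imread('pics/c_wrist.png')[90:240,250:400];b=cv2.imread('pics/c_side.png')[130:240,180:300]
o=np.zeros((400,800,3),np.uint8);o[:,:400]=cv2.resize(a,(400,400),interpolation=2);o[:367,400:]=cv2.resize(b,(400,367),interpolation=2);cv2.imwrite('pics/c.png',o)"
```

```text
(no output)
```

View pics/c.png

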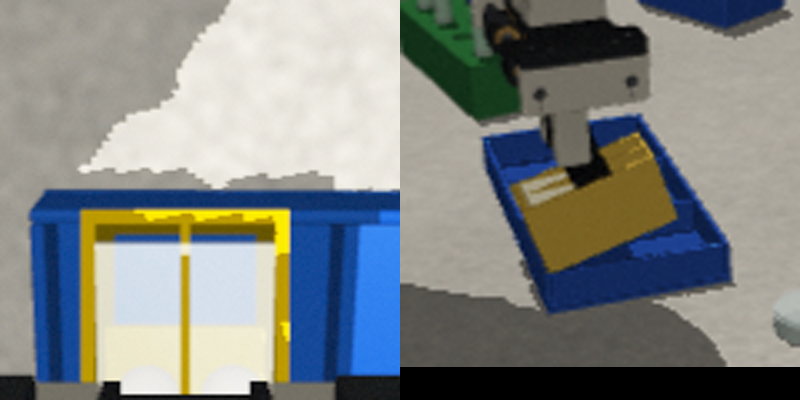

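The shaker leans about 20° in the bay, its front edge at (185,215) in the left half against the near wall. The front balls are still inside at (150,375) and (230,375). In the side half the near face's corners are (512,187), (640,133), (678,217) and (548,272).

```bash
cat >> h.py <<'E'
def fit4(c,uv,s):
    p=s['tcp_pos']+[0,0,.019];yw=np.radians(s['eef_rot'][2]-180);ex=np.array([np.cos(yw),np.sin(yw),0]);ey=np.array([-ex[1],ex[0],0])
    L=np.array([(-52,-22,-29),(44,-22,-29),(44,-22,-86),(-52,-22,-86)])/1000
    def g(v):
        t=np.radians(v[0]);z=L[:,2]+v[1];x=L[:,0]+v[2]
        P=p+np.outer(x*np.cos(t)-z*np.sin(t),ex)+np.outer(L[:,1]+v[3],ey)+np.outer(x*np.sin(t)+z*np.cos(t),[0,0,1])
        return (proj(c,P)-uv).ravel()
    o=least_squares(g,[15,0,0,0]);return o.x,np.abs(o.fun).max()
E
python3 -c "
from h import *
s=get_state();c=cap('side')
k=120/400
uv=np.array([[180+(u-400)*k,130+v*k] for u,v in[(512,187),(640,133),(678,217),(548,272)]])
print(fit4(c,uv,s))"
```

```text
(array([ 1.56935325e+01,  2.20957205e-02,  2.91932646e-03, -2.72632176e-02]), np.float64(2.6175298756071186))
```

Request:
{"method": "send_rows", "body": {
  "moves": [
    {"slide": [0.004,0,0],"turn": 0,"gripper": 0},
    {"slide": [0.008,0,0],"turn": 0,"gripper": 0},
    {"slide": [0.012,0,0],"turn": 0,"gripper": 0},
    {"slide": [0.016,0,0],"turn": 0,"gripper": 0},
    {"slide": [0.016,0,0],"turn": 0,"gripper": 0}
  ]
}}

```text
time_s: 12.02
tcp_pos: [0.4902, 0.149, 0.0982]
eef_rot: [180.0, 0.0, 168.9]
contact_force: [2.8, -1.0, 0.4]
gripper_width: 0.0242
gripper_force: 9.0
```

```bash
cat >> h.py <<'E'
def diff(a,n='d'):
    "rows 200-232: mean brightness per lane in wrist view (balls show white)"
    c=optics.capture('wrist')['img'].astype(int);print('lanes',[(r,c[r,288:316].mean().round().astype(int),c[r,322:350].mean().round().astype(int), c[r,290:350].max()) for r in range(170,236,8)])
E
python3 -c "
from h import *
tilt();look('d_');diff(0)
c=cv2.imread('pics/c_wrist.png')[:,:,::-1].astype(int);print([(r,c[r,288:316].mean().round(),c[r,322:350].mean().round(),c[r,290:350].max()) for r in range(170,236,8)])
d=cv2.imread('pics/d_wrist.png').astype(int);e=np.abs(d-c[:,:,::-1]).sum(2)>60;ys,xs=np.where(e[90:232,250:400]);print(len(ys),np.histogram(ys+90,8),np.histogram(xs+250,8))
"
```

```text
dip 23.1 slip -8.0 cost 4.84 n 50 wristrow 171
t 12.12 tcp(tray mm) [-40.5, -83.9] z 0.0982 F [ 3.5 -0.6 -0.1] w 0.0239
wrist [([-50.0, -81.9, 74], 0.74)]
side [([73.3, -449.9, 0], 0.36)]
lanes [(170, np.int64(79), np.int64(75), np.int64(105)), (178, np.int64(64), np.int64(64), np.int64(187)), (186, np.int64(224), np.int64(225), np.int64(241)), (194, np.int64(224), np.int64(224), np.int64(238)), (202, np.int64(223), np.int64(224), np.int64(238)), (210, np.int64(223), np.int64(224), np.int64(238)), (218, np.int64(227), np.int64(229), np.int64(242)), (226, np.int64(231), np.int64(234), np.int64(240)), (234, np.int64(185), np.int64(189), np.int64(243))]
[(170, np.float64(133.0), np.float64(152.0), np.int64(251)), (178, np.float64(78.0), np.float64(79.0), np.int64(188)), (186, np.float64(223.0), np.float64(225.0), np.int64(237)), (194, np.float64(223.0), np.float64(225.0), np.int64(238)), (202, np.float64(222.0), np.float64(224.0), np.int64(237)), (210, np.float64(222.0), np.float64(225.0), np.int64(236)), (218, np.float64(225.0), np.float64(228.0), np.int64(243)), (226, np.float64(225.0), np.float64(228.0), np.int64(241)), (234, np.float64(183.0), np.float64(188.0), np.int64(241))]
2258 (array([  43,   40,   61,  182, 1408,  432,   25,   67]), array([ 93., 110., 127., 144., 161., 178., 195., 212., 229.])) (array([138, 307, 439, 410, 358, 266, 160, 180]), array([260.   , 277.375, 294.75 , 312.125, 329.5  , 346.875, 364.25 ,
       381.625, 399.   ]))
```

Request:
{"method": "send_rows", "body": {
  "moves": [
    {"slide": [0.004,0,0],"turn": 0,"gripper": 0},
    {"slide": [0.008,0,0],"turn": 0,"gripper": 0},
    {"slide": [0.012,0,0],"turn": 0,"gripper": 0},
    {"slide": [0.012,0,0],"turn": 0,"gripper": 0},
    {"slide": [0.012,0,0],"turn": 0,"gripper": 0}
  ]
}}

```text
time_s: 12.78
tcp_pos: [0.4883, 0.1492, 0.0982]
eef_rot: [-180.0, -0.0, 168.9]
contact_force: [2.4, 0.6, 0.7]
gripper_width: 0.024
gripper_force: 9.0
```

```bash
cat >> h.py <<'E'
def lanes(*names):
    for n in names:
        c=cv2.imread(f'pics/{n}_wrist.png')[:,:,::-1].astype(int)
        print(n,[[int((c[r:r+4,a:b].min(2)-0).mean()) for r in range(186,234,4)] for a,b in((298,306),(334,342))])
E
python3 -c "
from h import *
tilt();look('e_');lanes('a','c','d','e')
"
```

```text
dip 23.9 slip -11.5 cost 4.70 n 50 wristrow 173
t 12.88 tcp(tray mm) [-42.3, -84.1] z 0.0981 F [2.6 0.  0.4] w 0.0239
wrist []
side []
a [[198, 197, 195, 194, 194, 210, 226, 228, 227, 54, 18, 13], [199, 199, 195, 195, 195, 213, 226, 229, 229, 54, 19, 14]]
c [[211, 212, 211, 210, 211, 210, 210, 205, 205, 204, 218, 232], [214, 214, 214, 214, 214, 214, 214, 211, 208, 208, 225, 235]]
d [[213, 213, 213, 212, 211, 212, 211, 211, 207, 207, 219, 232], [213, 214, 214, 214, 213, 214, 214, 213, 211, 211, 225, 236]]
e [[214, 217, 230, 236, 236, 230, 216, 214, 209, 209, 208, 207], [213, 217, 233, 237, 237, 235, 220, 215, 210, 210, 210, 210]]
```

```bash
python3 -c "
from h import *
cap('side');look('f_');lanes('f')
"
```

```text
t 13.13 tcp(tray mm) [-42.3, -84.1] z 0.0981 F [ 3.  -0.4  0.5] w 0.0243
wrist []
side []
f [[214, 214, 214, 215, 228, 235, 235, 227, 209, 209, 208, 207], [214, 214, 214, 214, 230, 237, 237, 231, 210, 210, 210, 210]]
```

Request:
{"method": "send_rows", "body": {
  "moves": [
    {"slide": [0,0,0],"turn": 0,"gripper": 0},
    {"slide": [0,0,0],"turn": 0,"gripper": 0},
    {"slide": [-0.006,0,-0.005],"turn": 0,"gripper": 0},
    {"slide": [-0.014,0,-0.015],"turn": 0,"gripper": 0},
    {"slide": [-0.02,0,-0.03],"turn": 0,"gripper": 0}
  ],
  "newtons": 30
}}

```text
time_s: 13.75
tcp_pos: [0.4903, 0.148, 0.102]
eef_rot: [-179.9, -0.1, 168.9]
contact_force: [0.1, -0.2, -3.1]
gripper_width: 0.0238
gripper_force: 30.0
```

Request:
{"method": "send_rows", "body": {
  "moves": [
    {"slide": [0,0,-0.025],"turn": 0,"gripper": 0},
    {"slide": [0,0,-0.06],"turn": 0,"gripper": 0},
    {"slide": [0,0,-0.1],"turn": 0,"gripper": 0},
    {"slide": [0,0,-0.13],"turn": 0,"gripper": 0},
    {"slide": [0,0,-0.15],"turn": 0,"gripper": 0}
  ]
}}

```text
time_s: 14.17
tcp_pos: [0.4916, 0.1488, 0.1261]
eef_rot: [180.0, 0.0, 168.9]
contact_force: [0.8, -0.8, -2.9]
gripper_width: 0.0241
gripper_force: 30.0
```

```bash
python3 -c "
from h import *
tilt();look('g_');lanes('g')
print(f('wrist','tray'))
a=cv2.imread('pics/g_wrist.png')[70:260,230:600];b=cv2.imread('pics/g_side.png')[110:240,170:310]
o=np.zeros((600,740,3),np.uint8);o[:380]=cv2.resize(a,(740,380));o[380:,:237]=cv2.resize(b,(237,220));cv2.imwrite('pics/g.png',o)"
```

```text
dip 24.4 slip -10.5 cost 4.40 n 50 wristrow 173
t 14.27 tcp(tray mm) [-39.0, -83.7] z 0.126 F [-0.2 -0.6 -2.8] w 0.024
wrist []
side []
g [[217, 229, 232, 229, 218, 212, 212, 212, 208, 208, 207, 206], [216, 228, 233, 231, 221, 213, 213, 213, 210, 210, 210, 210]]
[([0.52, 0.271, 0.001], 0.89)]
```

Request:
{"method": "send_rows", "body": {
  "moves": [
    {"slide": [0,0.02,0],"turn": 0,"gripper": 0},
    {"slide": [0,0.06,0],"turn": 0,"gripper": 0},
    {"slide": [0,0.12,0],"turn": 0,"gripper": 0},
    {"slide": [0,0.19,0],"turn": 0,"gripper": 0},
    {"slide": [0,0.26,0],"turn": 0,"gripper": 0}
  ]
}}

```text
time_s: 14.93
tcp_pos: [0.4992, 0.1882, 0.1252]
eef_rot: [180.0, 0.0, 168.9]
contact_force: [0.5, 0.5, -1.8]
gripper_width: 0.0241
gripper_force: 30.0
```

Request:
{"method": "send_rows", "body": {
  "moves": [
    {"slide": [0,0.08,0],"turn": 0,"gripper": 0},
    {"slide": [0,0.16,0],"turn": 0,"gripper": 0},
    {"slide": [0,0.22,0],"turn": 0,"gripper": 0},
    {"slide": [0,0.27,0],"turn": 0,"gripper": 0},
    {"slide": [0,0.295,0],"turn": 0,"gripper": 0}
  ]
}}

```text
time_s: 15.35
tcp_pos: [0.5076, 0.2316, 0.125]
eef_rot: [-180.0, -0.0, 169.0]
contact_force: [0.6, 0.6, -2.8]
gripper_width: 0.0237
gripper_force: 30.0
```

```bash
python3 -c "
from h import *
tilt();look('h_');lanes('h')
a=cv2.imread('pics/h_wrist.png')[70:270,150:550];o=cv2.resize(a,(800,400));cv2.imwrite('pics/h.png',o)"
```

```text
dip 25.0 slip -6.3 cost 4.50 n 48 wristrow 173
t 15.45 tcp(tray mm) [-39.5, -0.1] z 0.125 F [-0.2 -0.6 -3.2] w 0.0243
wrist [([-33.7, -90.4, 20], 0.72), ([-38.6, -66.6, 15], 0.54)]
side []
h [[213, 213, 212, 212, 212, 212, 212, 211, 208, 208, 207, 206], [212, 212, 213, 212, 213, 212, 213, 212, 209, 209, 209, 209]]
```

View pics/h.png

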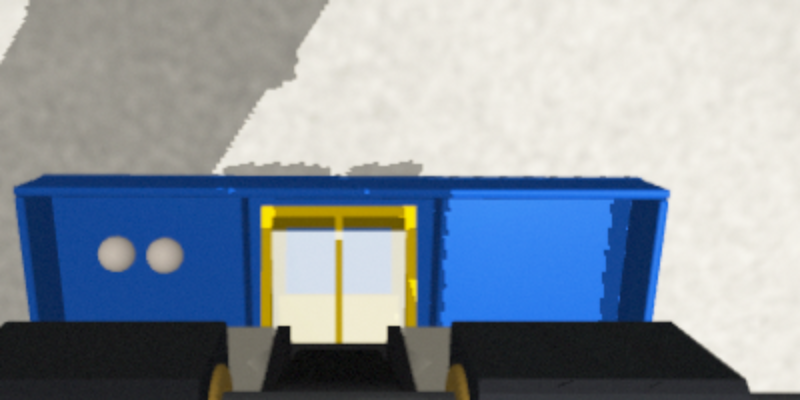

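Two balls lie in the first bay, at (116,254) and (164,254), and the shaker hangs over the middle bay between the partitions at (250,250) and (440,250). Next I lower it there and dip further.

Request:
{"method": "send_rows", "body": {
  "moves": [
    {"slide": [0,0,0.02],"turn": 0,"gripper": 0},
    {"slide": [0,0,0.06],"turn": 0,"gripper": 0},
    {"slide": [0,0,0.11],"turn": 0,"gripper": 0},
    {"slide": [0,0,0.15],"turn": 0,"gripper": 0},
    {"slide": [0,0,0.18],"turn": 0,"gripper": 0}
  ]
}}

```text
time_s: 16.07
tcp_pos: [0.5069, 0.2298, 0.0969]
eef_rot: [-179.9, -0.1, 168.9]
contact_force: [-0.7, 0.1, -2.2]
gripper_width: 0.0239
gripper_force: 30.0
```

Request:
{"method": "send_rows", "body": {
  "moves": [
    {"slide": [0,0,0],"turn": 0,"gripper": 0},
    {"slide": [0.01,0,0],"turn": 0,"gripper": 0},
    {"slide": [0.02,0,0],"turn": 0,"gripper": 0},
    {"slide": [0.03,0,0],"turn": 0,"gripper": 0},
    {"slide": [0.037,0,0],"turn": 0,"gripper": 0}
  ],
  "newtons": 9
}}

```text
time_s: 16.48
tcp_pos: [0.5023, 0.2315, 0.0987]
eef_rot: [180.0, 0.1, 168.9]
contact_force: [1.6, -1.3, -1.9]
gripper_width: 0.0242
gripper_force: 9.0
```

```bash
python3 -c "
from h import *
tilt();look('i_');lanes('i')"
```

```text
dip 26.5 slip -7.9 cost 4.65 n 47 wristrow 176
t 16.58 tcp(tray mm) [-44.7, -0.5] z 0.0988 F [ 2.9 -1.2 -1.1] w 0.024
wrist [([-38.9, -89.2, 15], 0.56), ([-38.9, -69.5, 15], 0.52), ([70.9, -192.5, 10], 0.46)]
side []
i [[128, 213, 213, 213, 213, 213, 213, 212, 213, 209, 209, 208], [128, 212, 212, 213, 213, 213, 213, 213, 212, 209, 209, 209]]
```

Request:
{"method": "send_rows", "body": {
  "moves": [
    {"slide": [0.005,0,0],"turn": 0,"gripper": 0},
    {"slide": [0.01,0,0],"turn": 0,"gripper": 0},
    {"slide": [0.015,0,0],"turn": 0,"gripper": 0},
    {"slide": [0.02,0,0],"turn": 0,"gripper": 0},
    {"slide": [0.022,0,0],"turn": 0,"gripper": 0}
  ]
}}

```text
time_s: 17.2
tcp_pos: [0.4992, 0.2323, 0.0988]
eef_rot: [180.0, 0.1, 168.9]
contact_force: [3.0, -1.7, 5.4]
gripper_width: 0.0236
gripper_force: 9.0
```

```bash
python3 -c "
from h import *
tilt();look('j_');lanes('j')"
```

```text
dip 28.6 slip -8.4 cost 4.47 n 48 wristrow 179
t 17.3 tcp(tray mm) [-47.9, -0.5] z 0.0988 F [ 1.9 -1.9  5.8] w 0.0242
wrist [([-35.1, -90.4, 17], 0.89), ([-40.4, -66.5, 12], 0.61)]
side []
j [[1, 176, 213, 212, 212, 213, 212, 213, 212, 216, 233, 236], [0, 175, 212, 212, 213, 213, 212, 212, 212, 218, 233, 237]]
```

Request:
{"method": "send_rows", "body": {
  "moves": [
    {"slide": [0,0,-0.01],"turn": 0,"gripper": 0},
    {"slide": [0,0,-0.02],"turn": 0,"gripper": 0},
    {"slide": [0.004,0,-0.03],"turn": 0,"gripper": 0},
    {"slide": [0.008,0,-0.03],"turn": 0,"gripper": 0},
    {"slide": [0.01,0,-0.03],"turn": 0,"gripper": 0}
  ]
}}

```text
time_s: 17.92
tcp_pos: [0.4969, 0.2322, 0.1025]
eef_rot: [-180.0, -0.0, 168.9]
contact_force: [1.6, -0.3, -2.2]
gripper_width: 0.0239
gripper_force: 9.0
```

```bash
python3 -c "
from h import *
tilt();look('k_');lanes('k')"
```

```text
dip 29.6 slip -7.3 cost 4.96 n 47 wristrow 180
t 18.02 tcp(tray mm) [-50.0, -0.9] z 0.1025 F [ 1.9 -0.7 -1.6] w 0.0238
wrist [([-35.2, -90.1, 14], 0.85), ([-38.6, -66.1, 16], 0.67), ([-54.1, 26.5, 4], 0.21)]
side [([241.1, -179.8, 77], 0.54), ([6.2, -49.7, 14], 0.49)]
k [[0, 133, 213, 213, 213, 213, 213, 213, 217, 222, 209, 209], [0, 133, 212, 213, 213, 212, 213, 214, 230, 228, 209, 209]]
```

```bash
python3 -c "
from h import *
look('l_');lanes('l')"
```

```text
t 18.22 tcp(tray mm) [-49.9, -0.9] z 0.1025 F [ 2.  -0.  -1.2] w 0.024
wrist [([-37.5, -87.7, 14], 0.87), ([-39.5, -69.6, 15], 0.62)]
side []
l [[0, 133, 213, 213, 213, 213, 213, 212, 218, 222, 209, 209], [0, 133, 213, 213, 213, 213, 213, 214, 230, 228, 209, 209]]
```

Request:
{"method": "send_rows", "body": {
  "moves": [
    {"slide": [0,0,0],"turn": 0,"gripper": 0},
    {"slide": [0,0,0],"turn": 0,"gripper": 0},
    {"slide": [-0.01,0,-0.005],"turn": 0,"gripper": 0},
    {"slide": [-0.015,0,-0.015],"turn": 0,"gripper": 0},
    {"slide": [-0.02,0,-0.03],"turn": 0,"gripper": 0}
  ],
  "newtons": 30
}}

```text
time_s: 18.83
tcp_pos: [0.5, 0.2317, 0.1071]
eef_rot: [-180.0, -0.0, 168.9]
contact_force: [0.9, 0.6, -1.7]
gripper_width: 0.0237
gripper_force: 30.0
```

Request:
{"method": "send_rows", "body": {
  "moves": [
    {"slide": [0,0,-0.025],"turn": 0,"gripper": 0},
    {"slide": [0,0,-0.06],"turn": 0,"gripper": 0},
    {"slide": [0,0,-0.1],"turn": 0,"gripper": 0},
    {"slide": [0,0,-0.13],"turn": 0,"gripper": 0},
    {"slide": [0,0,-0.15],"turn": 0,"gripper": 0}
  ]
}}

```text
time_s: 19.25
tcp_pos: [0.5005, 0.232, 0.1307]
eef_rot: [179.9, 0.0, 168.9]
contact_force: [-0.1, 0.3, -2.4]
gripper_width: 0.0239
gripper_force: 30.0
```

```bash
python3 -c "
from h import *
tilt();look('m_');lanes('m')"
```

```text
dip 29.7 slip -7.6 cost 4.77 n 48 wristrow 180
t 19.35 tcp(tray mm) [-46.5, -0.4] z 0.1305 F [ 0.2  0.4 -2.3] w 0.0239
wrist [([-40.3, -68.8, 13], 0.55), ([-37.5, -86.8, 18], 0.5)]
side []
m [[0, 141, 212, 213, 214, 223, 228, 226, 216, 214, 209, 209], [0, 136, 212, 212, 219, 230, 233, 229, 216, 214, 209, 209]]
```

Request:
{"method": "send_rows", "body": {
  "moves": [
    {"slide": [0,0.02,0],"turn": 0,"gripper": 0},
    {"slide": [0,0.06,0],"turn": 0,"gripper": 0},
    {"slide": [0,0.12,0],"turn": 0,"gripper": 0},
    {"slide": [0,0.19,0],"turn": 0,"gripper": 0},
    {"slide": [0,0.26,0],"turn": 0,"gripper": 0}
  ]
}}

```text
time_s: 19.97
tcp_pos: [0.508, 0.2713, 0.1296]
eef_rot: [180.0, 0.0, 168.9]
contact_force: [1.2, -0.6, -2.4]
gripper_width: 0.0239
gripper_force: 30.0
```

Request:
{"method": "send_rows", "body": {
  "moves": [
    {"slide": [0,0.08,0],"turn": 0,"gripper": 0},
    {"slide": [0,0.16,0],"turn": 0,"gripper": 0},
    {"slide": [0,0.22,0],"turn": 0,"gripper": 0},
    {"slide": [0,0.26,0],"turn": 0,"gripper": 0},
    {"slide": [0,0.28,0],"turn": 0,"gripper": 0}
  ]
}}

```text
time_s: 20.38
tcp_pos: [0.5159, 0.3123, 0.1294]
eef_rot: [-180.0, -0.0, 169.0]
contact_force: [0.2, -0.4, -1.9]
gripper_width: 0.0239
gripper_force: 30.0
```

```bash
python3 -c "
from h import *
tilt();look('n_');lanes('n');s=get_state();print(s['joints'].round(1))"
```

```text
dip 29.5 slip -7.4 cost 4.67 n 45 wristrow 180
t 20.48 tcp(tray mm) [-47.1, 80.6] z 0.1294 F [ 0.3  0.4 -2.3] w 0.0238
wrist [([-31.2, -6.5, 15], 0.65), ([-28.3, 8.9, 18], 0.64), ([-37.6, -65.4, 14], 0.61), ([-36.2, -87.1, 14], 0.55)]
side []
n [[0, 136, 214, 214, 214, 213, 214, 214, 214, 215, 210, 210], [0, 136, 213, 213, 214, 214, 213, 214, 213, 215, 210, 210]]
[  49.7   18.3  -16.2   -0.   -55.5 -150.8]
```

Request:
{"method": "send_rows", "body": {
  "moves": [
    {"slide": [0,0.005,0.02],"turn": 0,"gripper": 0},
    {"slide": [0,0.01,0.06],"turn": 0,"gripper": 0},
    {"slide": [0,0.01,0.11],"turn": 0,"gripper": 0},
    {"slide": [0,0.01,0.15],"turn": 0,"gripper": 0},
    {"slide": [0,0.01,0.17],"turn": 0,"gripper": 0}
  ]
}}

```text
time_s: 21.1
tcp_pos: [0.5154, 0.3121, 0.1026]
eef_rot: [-179.9, -0.1, 168.9]
contact_force: [-0.0, 0.4, -2.8]
gripper_width: 0.024
gripper_force: 30.0
```

Request:
{"method": "send_rows", "body": {
  "moves": [
    {"slide": [0,0,0],"turn": 0,"gripper": 0},
    {"slide": [0.015,0,0],"turn": 0,"gripper": 0},
    {"slide": [0.03,0,0],"turn": 0,"gripper": 0},
    {"slide": [0.045,0,0],"turn": 0,"gripper": 0},
    {"slide": [0.06,0,0],"turn": 0,"gripper": 0}
  ],
  "newtons": 9
}}

```text
time_s: 21.52
tcp_pos: [0.5075, 0.3146, 0.1047]
eef_rot: [180.0, 0.1, 168.9]
contact_force: [1.4, -1.1, -0.6]
gripper_width: 0.0242
gripper_force: 9.0
```

Request:
{"method": "send_rows", "body": {
  "moves": [
    {"slide": [0.015,0,0],"turn": 0,"gripper": 0},
    {"slide": [0.03,0,-0.005],"turn": 0,"gripper": 0},
    {"slide": [0.045,0,-0.01],"turn": 0,"gripper": 0},
    {"slide": [0.06,0,-0.01],"turn": 0,"gripper": 0},
    {"slide": [0.075,0,-0.01],"turn": 0,"gripper": 0}
  ]
}}

```text
time_s: 21.93
tcp_pos: [0.4961, 0.3168, 0.1059]
eef_rot: [180.0, 0.0, 168.9]
contact_force: [1.9, -0.7, -0.5]
gripper_width: 0.0238
gripper_force: 9.0
```

```bash
python3 -c "
from h import *
tilt();look('o_');lanes('o')"
```

```text
dip 38.8 slip -8.3 cost 5.20 n 44 wristrow 195
t 22.03 tcp(tray mm) [-67.5, 81.9] z 0.1059 F [ 0.2 -0.6 -0.3] w 0.024
wrist [([-37.7, -86.9, 17], 0.64), ([-40.9, -68.4, 15], 0.6)]
side []
o [[149, 151, 34, 0, 11, 182, 203, 210, 224, 229, 228, 218], [148, 148, 33, 0, 11, 186, 206, 216, 232, 235, 235, 226]]
```

Forces are low and the dip is close to 38°. I'll continue to about 45°.

Request:
{"method": "send_rows", "body": {
  "moves": [
    {"slide": [0.015,0,0],"turn": 0,"gripper": 0},
    {"slide": [0.03,0,-0.005],"turn": 0,"gripper": 0},
    {"slide": [0.045,0,-0.01],"turn": 0,"gripper": 0},
    {"slide": [0.06,0,-0.01],"turn": 0,"gripper": 0},
    {"slide": [0.075,0,-0.01],"turn": 0,"gripper": 0}
  ]
}}

```text
time_s: 22.65
tcp_pos: [0.4848, 0.3187, 0.1072]
eef_rot: [-180.0, -0.0, 168.9]
contact_force: [1.7, -0.2, -1.6]
gripper_width: 0.0241
gripper_force: 9.0
```

Request:
{"method": "send_rows", "body": {
  "moves": [
    {"slide": [0.015,0,0],"turn": 0,"gripper": 0},
    {"slide": [0.03,0,0],"turn": 0,"gripper": 0},
    {"slide": [0.03,0,0],"turn": 0,"gripper": 0},
    {"slide": [0.03,0,0],"turn": 0,"gripper": 0},
    {"slide": [0.03,0,0],"turn": 0,"gripper": 0}
  ]
}}

```text
time_s: 23.07
tcp_pos: [0.4805, 0.3196, 0.1071]
eef_rot: [-180.0, -0.0, 168.9]
contact_force: [0.8, -0.8, -0.9]
gripper_width: 0.0241
gripper_force: 9.0
```

```bash
python3 -c "
from h import *
tilt();look('p_');lanes('p')"
```

```text
dip 46.5 slip -10.1 cost 5.47 n 44 wristrow 208
t 23.17 tcp(tray mm) [-83.1, 81.6] z 0.1071 F [ 0.6  0.4 -1.2] w 0.0238
wrist [([-37.7, -89.6, 14], 0.73), ([-42.5, -72.7, 13], 0.48)]
side [([-44.1, 64.6, 81], 0.26)]
p [[150, 147, 145, 148, 150, 80, 0, 0, 149, 190, 190, 194], [152, 152, 149, 152, 150, 80, 0, 0, 149, 189, 190, 194]]
```

Request:
{"method": "send_rows", "body": {
  "moves": [
    {"slide": [0,0,0],"turn": 0,"gripper": 0},
    {"slide": [0,0,0],"turn": 0,"gripper": 0},
    {"slide": [-0.01,0,-0.01],"turn": 0,"gripper": 0},
    {"slide": [-0.02,0,-0.04],"turn": 0,"gripper": 0},
    {"slide": [-0.02,0,-0.08],"turn": 0,"gripper": 0}
  ],
  "newtons": 30
}}

```text
time_s: 23.78
tcp_pos: [0.4837, 0.3187, 0.1192]
eef_rot: [-179.9, -0.0, 168.9]
contact_force: [-0.2, 0.2, -2.5]
gripper_width: 0.0238
gripper_force: 30.0
```

Request:
{"method": "send_rows", "body": {
  "moves": [
    {"slide": [0,0,-0.04],"turn": 0,"gripper": 0},
    {"slide": [0,-0.03,-0.08],"turn": 0,"gripper": 0},
    {"slide": [0,-0.1,-0.11],"turn": 0,"gripper": 0},
    {"slide": [0,-0.2,-0.13],"turn": 0,"gripper": 0},
    {"slide": [0,-0.3,-0.13],"turn": 0,"gripper": 0}
  ]
}}

```text
time_s: 24.2
tcp_pos: [0.4747, 0.2735, 0.1394]
eef_rot: [180.0, 0.0, 168.9]
contact_force: [-0.1, -0.8, -2.7]
gripper_width: 0.0237
gripper_force: 30.0
```

Request:
{"method": "send_rows", "body": {
  "moves": [
    {"slide": [0,-0.1,0],"turn": 0,"gripper": 0},
    {"slide": [0,-0.18,0],"turn": 0,"gripper": 0},
    {"slide": [0,-0.23,0],"turn": 0,"gripper": 0},
    {"slide": [0,-0.25,0],"turn": 0,"gripper": 0},
    {"slide": [0,-0.25,0],"turn": 0,"gripper": 0}
  ]
}}

```text
time_s: 24.62
tcp_pos: [0.4678, 0.2373, 0.1388]
eef_rot: [180.0, 0.0, 168.9]
contact_force: [0.0, 1.4, -1.5]
gripper_width: 0.0235
gripper_force: 30.0
```

```bash
python3 -c "
from h import *
tilt();look('q_');lanes('q')
cap('top','q_top');print([(T(d['location']),round(d['p'],2)) for d in optics.look_for('top','ball0')])
a=cv2.imread('pics/q_wrist.png')[60:270,190:590];o=cv2.resize(a,(800,420));cv2.imwrite('pics/q.png',o)"
```

```text
dip 46.5 slip -10.1 cost 5.70 n 47 wristrow 208
t 24.72 tcp(tray mm) [-79.5, -0.6] z 0.1387 F [ 1.   0.1 -2.5] w 0.0236
wrist [([-41.9, -88.1, 12], 0.45)]
side []
q [[143, 143, 144, 44, 14, 26, 0, 0, 148, 189, 189, 193], [142, 147, 146, 46, 15, 26, 0, 0, 149, 189, 189, 193]]
[]
```

```bash
cat >> h.py <<'E'
def blobs(cam):
    c=optics.capture(cam);h=cv2.cvtColor(c['img'],cv2.COLOR_RGB2HSV)
    P=[list(ctr)+[0] for _ in range(4)];P=[[*(ctr+tx*a+tyv*b),.02] for a,b in((-.06,-.12),(.06,-.12),(.06,.12),(-.06,.12))]
    M=np.zeros(h.shape[:2],np.uint8);cv2.fillConvexPoly(M,proj(c,P).round().astype(int),255)
    m=cv2.inRange(h,(0,0,70),(179,90,255))&M
    n,l,st,ce=cv2.connectedComponentsWithStats(m)
    for i in range(1,n):
        if st[i,4]>=4: print(cam,ce[i].round(1),st[i,2:5],T(ray(c,ce[i],.0115)))
E
python3 -c "
from h import *
blobs('wrist');blobs('top');blobs('side')"
```

```text
wrist [355. 216.] [1 7 7] [-53.7, 33.1]
wrist [304.8 235.9] [  88   47 2058] [-34.4, -11.9]
wrist [363.8 247.7] [ 23  44 648] [-23.0, 42.1]
wrist [217.  229.2] [13  3 31] [-40.8, -91.0]
wrist [239.3 229.3] [11  3 23] [-40.7, -71.0]
wrist [335.6 287.2] [ 121   57 2328] [17.8, 16.9]
wrist [272.2 311.8] [ 13  31 332] [44.7, -44.2]
top [214.2 188.8] [ 3  8 13] [43.5, 38.6]
top [209.5 213.4] [ 43  37 582] [-23.5, 37.6]
top [181.  220.3] [7 3 7] [-56.1, 109.0]
top [188.9 222.6] [6 3 9] [-58.0, 86.8]
top [249.4 226.1] [ 6  5 27] [-36.4, -74.5]
top [256.5 227.5] [ 6  6 32] [-36.5, -93.9]
top [237.5 230.8] [4 3 4] [-54.6, -45.7]
side [228.8 177.8] [14 10 65] [-6.6, 100.5]
side [214.5 179.5] [4 4 4] [-44.3, 103.3]
side [228.5 192.4] [ 8  7 38] [-26.3, 13.0]
side [232.6 207. ] [ 7  7 34] [-34.0, -68.1]
```

Request:
{"method": "send_rows", "body": {
  "moves": [
    {"slide": [-0.03,0,0],"turn": 0,"gripper": 0},
    {"slide": [-0.1,0,-0.02],"turn": 0,"gripper": 0},
    {"slide": [-0.22,0,-0.04],"turn": 0,"gripper": 0},
    {"slide": [-0.32,0,-0.05],"turn": 0,"gripper": 0},
    {"slide": [-0.4,0,-0.05],"turn": 0,"gripper": 0}
  ]
}}

```text
time_s: 25.58
tcp_pos: [0.5288, 0.2264, 0.1468]
eef_rot: [180.0, 0.1, 168.9]
contact_force: [0.6, -0.2, -0.9]
gripper_width: 0.024
gripper_force: 30.0
```

```bash
python3 -c "
from h import *
look('r_');blobs('wrist');blobs('top')"
```

```text
t 25.58 tcp(tray mm) [-17.7, -0.4] z 0.1468 F [ 0.6 -0.2 -0.9] w 0.024
wrist [([-16.8, 70.0, 17], 0.79), ([-1.9, 91.7, 17], 0.78), ([1.5, 72.2, 15], 0.77), ([-38.5, -70.2, 16], 0.72), ([-27.9, -7.5, 15], 0.66), ([-28.1, 5.9, 12], 0.63), ([-16.4, 91.6, 16], 0.57), ([-36.9, -92.4, 16], 0.53)]
side []
wrist [214.4 168.5] [ 18  18 240] [-34.9, -91.8]
wrist [237.5 169.1] [ 18  17 239] [-34.4, -71.6]
wrist [332.8 177. ] [ 17  17 227] [-27.4, 12.4]
wrist [310.2 178. ] [ 17  17 227] [-26.5, -7.7]
wrist [423.6 199.3] [ 18  33 451] [-7.0, 94.4]
wrist [400.8 199.4] [ 18  32 441] [-6.8, 73.9]
wrist [350. 207.] [5 1 5] [0.4, 28.3]
wrist [283. 210.] [1 5 5] [3.4, -32.7]
wrist [355.  213.5] [ 1 10 10] [6.6, 33.0]
wrist [304.8 236. ] [  88   47 2055] [28.7, -13.0]
wrist [363.8 247.6] [ 23  45 649] [40.5, 42.3]
wrist [355.5 271. ] [30  1 30] [64.8, 35.2]
top [213.6 205. ] [ 44  49 820] [0.5, 31.4]
top [180.2 211.7] [ 8 24 94] [-34.1, 115.8]
top [249.2 225.7] [ 6  6 30] [-35.4, -73.7]
top [256.5 227.5] [ 6  6 32] [-36.5, -93.9]
```

All eight balls are in the tray: two in the first bay, two in the middle and four in the third. Next I level the shaker against the far wall from inside.

Request:
{"method": "send_rows", "body": {
  "moves": [
    {"slide": [-0.04,0,0],"turn": 0,"gripper": 0},
    {"slide": [-0.12,0,0],"turn": 0,"gripper": 0},
    {"slide": [-0.2,0,0],"turn": 0,"gripper": 0},
    {"slide": [-0.27,0,0],"turn": 0,"gripper": 0},
    {"slide": [-0.29,0,0],"turn": 0,"gripper": 0}
  ]
}}

```text
time_s: 26.3
tcp_pos: [0.5714, 0.2178, 0.1459]
eef_rot: [-180.0, 0.0, 168.9]
contact_force: [1.2, 0.8, -2.2]
gripper_width: 0.0238
gripper_force: 30.0
```

Request:
{"method": "send_rows", "body": {
  "moves": [
    {"slide": [0,0,0.05],"turn": 0,"gripper": 0},
    {"slide": [0,0,0.12],"turn": 0,"gripper": 0},
    {"slide": [0,0,0.19],"turn": 0,"gripper": 0},
    {"slide": [0,0,0.24],"turn": 0,"gripper": 0},
    {"slide": [0,0,0.27],"turn": 0,"gripper": 0}
  ]
}}

```text
time_s: 26.72
tcp_pos: [0.5682, 0.2177, 0.1037]
eef_rot: [-179.9, -0.1, 168.9]
contact_force: [-0.3, 0.1, -1.9]
gripper_width: 0.0241
gripper_force: 30.0
```

Request:
{"method": "send_rows", "body": {
  "moves": [
    {"slide": [0,0,0],"turn": 0,"gripper": 0},
    {"slide": [0,0,0],"turn": 0,"gripper": 0},
    {"slide": [-0.015,0,0],"turn": 0,"gripper": 0},
    {"slide": [-0.035,0,0],"turn": 0,"gripper": 0},
    {"slide": [-0.055,0,0],"turn": 0,"gripper": 0}
  ],
  "newtons": 6
}}

```text
time_s: 27.13
tcp_pos: [0.578, 0.2168, 0.1063]
eef_rot: [180.0, 0.0, 168.9]
contact_force: [0.2, -0.3, -1.4]
gripper_width: 0.0239
gripper_force: 6.0
```

```bash
python3 -c "
from h import *
look('s_');tilt()"
```

```text
t 27.13 tcp(tray mm) [32.5, -0.3] z 0.1063 F [ 0.2 -0.3 -1.4] w 0.0239
wrist [([-17.3, 92.6, 20], 0.87), ([-38.0, -72.2, 15], 0.76), ([-15.9, 68.0, 16], 0.75), ([-35.9, -89.2, 16], 0.75), ([-29.8, 6.7, 16], 0.6), ([-2.0, 93.1, 15], 0.56), ([2.1, 70.1, 15], 0.56), ([-27.4, -8.7, 15], 0.55)]
side []
dip 46.2 slip -10.4 cost 4.96 n 45 wristrow 208
```

Request:
{"method": "send_rows", "body": {
  "moves": [
    {"slide": [-0.02,0,0],"turn": 0,"gripper": 0},
    {"slide": [-0.04,0,0],"turn": 0,"gripper": 0},
    {"slide": [-0.06,0,0],"turn": 0,"gripper": 0},
    {"slide": [-0.08,0,0],"turn": 0,"gripper": 0},
    {"slide": [-0.1,0,0],"turn": 0,"gripper": 0}
  ]
}}

```text
time_s: 27.85
tcp_pos: [0.5931, 0.2136, 0.1066]
eef_rot: [180.0, 0.1, 168.9]
contact_force: [-1.9, -1.5, 4.6]
gripper_width: 0.0239
gripper_force: 6.0
```

Request:
{"method": "send_rows", "body": {
  "moves": [
    {"slide": [-0.02,0,0],"turn": 0,"gripper": 0},
    {"slide": [-0.04,0,0],"turn": 0,"gripper": 0},
    {"slide": [-0.06,0,0],"turn": 0,"gripper": 0},
    {"slide": [-0.08,0,0],"turn": 0,"gripper": 0},
    {"slide": [-0.08,0,0],"turn": 0,"gripper": 0}
  ]
}}

```text
time_s: 28.27
tcp_pos: [0.605, 0.2113, 0.106]
eef_rot: [180.0, 0.1, 168.9]
contact_force: [0.1, -2.1, 4.9]
gripper_width: 0.0242
gripper_force: 6.0
```

```bash
python3 -c "
from h import *
look('t_');tilt()"
```

```text
t 28.27 tcp(tray mm) [60.0, -0.5] z 0.106 F [ 0.1 -2.1  4.9] w 0.0242
wrist [([-31.7, -87.1, 14], 0.97), ([-13.0, 93.4, 16], 0.94), ([-35.4, -70.5, 14], 0.88), ([-27.5, -11.5, 16], 0.86), ([0.6, 93.0, 16], 0.63), ([-28.2, 7.9, 17], 0.62), ([1.9, 69.3, 15], 0.61), ([-13.8, 70.0, 17], 0.57)]
side []
dip 32.3 slip -6.5 cost 4.60 n 45 wristrow 184
```

Request:
{"method": "send_rows", "body": {
  "moves": [
    {"slide": [-0.015,0,0],"turn": 0,"gripper": 0},
    {"slide": [-0.03,0,0],"turn": 0,"gripper": 0},
    {"slide": [-0.045,0,0],"turn": 0,"gripper": 0},
    {"slide": [-0.06,0,0],"turn": 0,"gripper": 0},
    {"slide": [-0.075,0,0],"turn": 0,"gripper": 0}
  ]
}}

```text
time_s: 28.98
tcp_pos: [0.6148, 0.2091, 0.1051]
eef_rot: [-180.0, -0.0, 168.9]
contact_force: [0.1, 1.4, -0.1]
gripper_width: 0.024
gripper_force: 6.0
```

```bash
python3 -c "
from h import *
look('u_');tilt()"
```

```text
t 28.98 tcp(tray mm) [70.1, -0.7] z 0.1051 F [ 0.1  1.4 -0.1] w 0.024
wrist [([-27.9, 8.3, 15], 0.81), ([-15.8, 88.3, 20], 0.77), ([-12.4, 68.8, 17], 0.77), ([-38.6, -69.3, 14], 0.75), ([4.8, 69.7, 16], 0.59), ([-35.1, -87.7, 19], 0.59), ([-0.7, 89.4, 16], 0.57), ([-26.7, -11.4, 16], 0.57)]
side []
dip 25.6 slip -6.2 cost 4.42 n 46 wristrow 174
```

Request:
{"method": "send_rows", "body": {
  "moves": [
    {"slide": [-0.02,0,0],"turn": 0,"gripper": 0},
    {"slide": [-0.04,0,0.01],"turn": 0,"gripper": 0},
    {"slide": [-0.06,0,0.02],"turn": 0,"gripper": 0},
    {"slide": [-0.08,0,0.02],"turn": 0,"gripper": 0},
    {"slide": [-0.1,0,0.02],"turn": 0,"gripper": 0}
  ]
}}

```text
time_s: 29.7
tcp_pos: [0.6298, 0.2061, 0.1024]
eef_rot: [-180.0, -0.0, 168.9]
contact_force: [-0.5, 0.6, -1.5]
gripper_width: 0.0238
gripper_force: 6.0
```

```bash
python3 -c "
from h import *
look('u_');tilt()"
```

```text
t 29.7 tcp(tray mm) [85.4, -0.7] z 0.1024 F [-0.5  0.6 -1.5] w 0.0238
wrist [([-37.6, -70.3, 13], 0.93), ([-30.0, -9.4, 17], 0.86), ([-14.6, 92.2, 21], 0.79), ([-31.4, -90.1, 14], 0.75), ([0.0, 89.5, 21], 0.73), ([-14.0, 70.8, 16], 0.62), ([-26.7, 10.4, 16], 0.62), ([2.8, 71.9, 16], 0.59), ([76.4, 0.0, 84], 0.29)]
side [([90.5, -19.2, 70], 0.34)]
dip 17.3 slip -5.5 cost 4.45 n 44 wristrow 163
```

```bash
python3 -c "
from plan import *
line((.6298,.2061,.162,-191.1),(.542,-.218,.152,-163),4)"
```

```text
slide [0.008, -0.722, 0.017] turn -0.078 len_mm 108
slide [0.096, -0.715, 0.017] turn -0.078 len_mm 108
slide [0.183, -0.698, 0.017] turn -0.078 len_mm 108
slide [0.267, -0.671, 0.017] turn -0.078 len_mm 108
```

Request:
{"method": "send_rows", "body": {
  "moves": [
    {"slide": [0,0,0],"turn": 0,"gripper": 0},
    {"slide": [0,0,-0.05],"turn": 0,"gripper": 0},
    {"slide": [0,0,-0.17],"turn": 0,"gripper": 0},
    {"slide": [0,0,-0.3],"turn": 0,"gripper": 0},
    {"slide": [0,0,-0.4],"turn": 0,"gripper": 0}
  ],
  "newtons": 30
}}

```text
time_s: 30.42
tcp_pos: [0.63, 0.2065, 0.1646]
eef_rot: [180.0, 0.1, 168.9]
contact_force: [0.3, -0.4, -1.9]
gripper_width: 0.0239
gripper_force: 30.0
```

Request:
{"method": "send_rows", "body": {
  "moves": [
    {"slide": [0.001,-0.06,0],"turn": -0.01,"gripper": 0},
    {"slide": [0.002,-0.18,0.004],"turn": -0.02,"gripper": 0},
    {"slide": [0.004,-0.35,0.008],"turn": -0.04,"gripper": 0},
    {"slide": [0.006,-0.54,0.012],"turn": -0.06,"gripper": 0},
    {"slide": [0.008,-0.722,0.017],"turn": -0.078,"gripper": 0}
  ]
}}

```text
time_s: 30.83
tcp_pos: [0.6072, 0.0996, 0.1607]
eef_rot: [180.0, 0.0, 176.1]
contact_force: [-0.3, -0.6, -1.0]
gripper_width: 0.0242
gripper_force: 30.0
```

Request:
{"method": "send_rows", "body": {
  "moves": [
    {"slide": [0.02,-0.143,0.003],"turn": -0.016,"gripper": 0},
    {"slide": [0.04,-0.286,0.007],"turn": -0.031,"gripper": 0},
    {"slide": [0.058,-0.43,0.01],"turn": -0.047,"gripper": 0},
    {"slide": [0.077,-0.57,0.013],"turn": -0.062,"gripper": 0},
    {"slide": [0.096,-0.715,0.017],"turn": -0.078,"gripper": 0}
  ]
}}

```text
time_s: 31.25
tcp_pos: [0.5854, -0.0065, 0.1583]
eef_rot: [180.0, 0.0, -177.0]
contact_force: [0.5, 0.5, -1.7]
gripper_width: 0.0239
gripper_force: 30.0
```

Request:
{"method": "send_rows", "body": {
  "moves": [
    {"slide": [0.037,-0.14,0.003],"turn": -0.016,"gripper": 0},
    {"slide": [0.073,-0.28,0.007],"turn": -0.031,"gripper": 0},
    {"slide": [0.11,-0.42,0.01],"turn": -0.047,"gripper": 0},
    {"slide": [0.146,-0.56,0.013],"turn": -0.062,"gripper": 0},
    {"slide": [0.183,-0.698,0.017],"turn": -0.078,"gripper": 0}
  ]
}}

```text
time_s: 31.67
tcp_pos: [0.5635, -0.1125, 0.1557]
eef_rot: [-180.0, 0.0, -169.9]
contact_force: [-0.1, -0.5, -1.4]
gripper_width: 0.0238
gripper_force: 30.0
```

Request:
{"method": "send_rows", "body": {
  "moves": [
    {"slide": [0.06,-0.15,0.004],"turn": -0.018,"gripper": 0},
    {"slide": [0.12,-0.31,0.008],"turn": -0.036,"gripper": 0},
    {"slide": [0.19,-0.47,0.012],"turn": -0.054,"gripper": 0},
    {"slide": [0.24,-0.6,0.015],"turn": -0.07,"gripper": 0},
    {"slide": [0.267,-0.671,0.017],"turn": -0.078,"gripper": 0}
  ]
}}

```text
time_s: 32.08
tcp_pos: [0.541, -0.2196, 0.1531]
eef_rot: [-180.0, 0.0, -163.0]
contact_force: [0.3, -0.6, -2.7]
gripper_width: 0.0239
gripper_force: 30.0
```

```bash
python3 -c "
from h import *
s=get_state();print(s['tcp_pos'],s['eef_rot'],s['contact_force']);tilt();c=cap('top');blobs('top');cap('side');print(f('side','shaker'),f('side','mat'))"
```

```text
[ 0.54101583 -0.21962005  0.15305097] [-1.79983215e+02  8.27092390e-03 -1.62985313e+02] [ 0.30054947 -0.60348736 -2.73569056]
dip 17.4 slip -8.4 cost 12.19 n 60 wristrow 163
top [210.2 207.7] [10 43 61] [-8.2, 38.7]
top [266.4 202.3] [ 13  25 228] [34.6, -106.6]
top [194.5 204.6] [ 15  14 138] [-8.2, 82.1]
top [177.8 213.2] [ 5 18 25] [-39.1, 121.6]
top [222.6 217.9] [14  7 66] [-28.6, 0.4]
top [249.  225.6] [ 6  6 28] [-35.3, -73.3]
top [256.5 227.4] [ 6  6 31] [-36.3, -93.7]
[([0.532, -0.227, 0.129], 0.73), ([0.542, -0.384, 0.034], 0.72), ([0.364, -0.276, 0.036], 0.63)] [([0.527, -0.233, -0.001], 0.76), ([0.536, -0.228, 0.126], 0.29)]
```

Request:
{"method": "send_rows", "body": {
  "moves": [
    {"slide": [0.02,0,0.06],"turn": 0,"gripper": 0},
    {"slide": [0.05,0,0.16],"turn": 0,"gripper": 0},
    {"slide": [0.08,0,0.27],"turn": 0,"gripper": 0},
    {"slide": [0.11,0,0.36],"turn": 0,"gripper": 0},
    {"slide": [0.12,0,0.4],"turn": 0,"gripper": 0}
  ]
}}

```text
time_s: 32.85
tcp_pos: [0.5225, -0.2223, 0.09]
eef_rot: [179.9, -0.2, -163.0]
contact_force: [-1.5, 0.3, -2.1]
gripper_width: 0.0241
gripper_force: 30.0
```

Request:
{"method": "send_rows", "body": {
  "moves": [
    {"slide": [0,0,0],"turn": 0,"gripper": 0},
    {"slide": [-0.01,0,0.015],"turn": 0,"gripper": 0},
    {"slide": [-0.02,0,0.03],"turn": 0,"gripper": 0},
    {"slide": [-0.035,0,0.045],"turn": 0,"gripper": 0},
    {"slide": [-0.05,0,0.06],"turn": 0,"gripper": 0}
  ],
  "newtons": 6
}}

```text
time_s: 33.27
tcp_pos: [0.5325, -0.2207, 0.0839]
eef_rot: [-180.0, 0.1, -163.0]
contact_force: [0.4, -0.3, -1.3]
gripper_width: 0.0237
gripper_force: 6.0
```

Request:
{"method": "send_rows", "body": {
  "moves": [
    {"slide": [-0.02,0,0.015],"turn": 0,"gripper": 0},
    {"slide": [-0.04,0,0.03],"turn": 0,"gripper": 0},
    {"slide": [-0.06,0,0.045],"turn": 0,"gripper": 0},
    {"slide": [-0.075,0,0.055],"turn": 0,"gripper": 0},
    {"slide": [-0.08,0,0.06],"turn": 0,"gripper": 0}
  ]
}}

```text
time_s: 33.68
tcp_pos: [0.5442, -0.2171, 0.0747]
eef_rot: [-180.0, 0.1, -163.0]
contact_force: [0.2, 1.3, 3.8]
gripper_width: 0.0237
gripper_force: 6.0
```

```bash
python3 -c "
from h import *
s=get_state();print(s['tcp_pos'],s['eef_rot'],s['contact_force']);tilt()"
```

```text
[ 0.54419167 -0.21712983  0.07470699] [-1.79968745e+02  5.66873596e-02 -1.62980269e+02] [0.23343655 1.30117745 3.80837879]
dip 15.2 slip -7.2 cost 12.32 n 57 wristrow 159
```

Request:
{"method": "send_rows", "body": {
  "moves": [
    {"slide": [-0.005,0,0.015],"turn": 0,"gripper": 0},
    {"slide": [-0.01,0,0.03],"turn": 0,"gripper": 0},
    {"slide": [-0.01,0,0.045],"turn": 0,"gripper": 0},
    {"slide": [-0.01,0,0.045],"turn": 0,"gripper": 0},
    {"slide": [-0.01,0,0.045],"turn": 0,"gripper": 0}
  ]
}}

```text
time_s: 34.2
tcp_pos: [0.5468, -0.2168, 0.069]
eef_rot: [-179.9, 0.2, -163.0]
contact_force: [3.3, 2.4, 5.5]
gripper_width: 0.024
gripper_force: 6.0
```

```bash
python3 -c "
from h import *
s=get_state();print(s['tcp_pos'],s['contact_force']);tilt()
c=cap('wrist','v_wrist');p=s['tcp_pos']+[0,0,.019];yw=np.radians(s['eef_rot'][2]-180);ex=np.array([np.cos(yw),np.sin(yw),0])
for t in range(0,31,5):
    r=np.radians(t);print(t,[proj(c,[p+ex*(-.052*np.cos(r)-z*np.sin(r))+np.array([0,0,-.052*np.sin(r)+z*np.cos(r)])])[0,1].round(1) for z in(-.029,-.037)])
C,R=topline(c,(225,60,430,232));print(list(zip(C[::8],R[::8])))
"
```

```text
[ 0.54679354 -0.21678447  0.06901795] [3.34772105 2.40143124 5.54149079]
dip 13.3 slip -3.8 cost 11.57 n 65 wristrow 156
0 [np.float64(142.9), np.float64(141.0)]
5 [np.float64(147.2), np.float64(146.5)]
10 [np.float64(152.0), np.float64(152.4)]
15 [np.float64(157.3), np.float64(158.8)]
20 [np.float64(163.1), np.float64(165.4)]
25 [np.float64(169.2), np.float64(172.4)]
30 [np.float64(175.6), np.float64(179.7)]
[(np.int64(277), np.int64(162)), (np.int64(285), np.int64(156)), (np.int64(293), np.int64(156)), (np.int64(301), np.int64(156)), (np.int64(309), np.int64(156)), (np.int64(317), np.int64(156)), (np.int64(325), np.int64(156)), (np.int64(333), np.int64(156)), (np.int64(341), np.int64(156)), (np.int64(349), np.int64(155)), (np.int64(357), np.int64(159))]
```

Request:
{"method": "send_rows", "body": {
  "moves": [
    {"slide": [0,0,0],"turn": 0,"gripper": 0},
    {"slide": [0,0,-0.01],"turn": 0,"gripper": 0},
    {"slide": [0,0,-0.02],"turn": 0,"gripper": 0},
    {"slide": [-0.01,0,-0.02],"turn": 0,"gripper": 0},
    {"slide": [-0.02,0,-0.02],"turn": 0,"gripper": 0}
  ],
  "newtons": 3
}}

```text
time_s: 34.77
tcp_pos: [0.5466, -0.216, 0.0702]
eef_rot: [180.0, -0.1, -163.0]
contact_force: [0.2, 0.4, -2.7]
gripper_width: 0.0241
gripper_force: 3.0
```

Request:
{"method": "send_rows", "body": {
  "moves": [
    {"slide": [0,0,0],"turn": 0,"gripper": 0.3},
    {"slide": [0,0,0],"turn": 0,"gripper": 0.35},
    {"slide": [0,0,0],"turn": 0,"gripper": 0.5},
    {"slide": [0,0,0],"turn": 0,"gripper": 0.8},
    {"slide": [0,0,0],"turn": 0,"gripper": 1}
  ]
}}

```text
time_s: 35.18
tcp_pos: [0.5474, -0.216, 0.0707]
eef_rot: [-180.0, 0.0, -163.0]
contact_force: [0.3, -0.3, 0.6]
gripper_width: 0.0448
gripper_force: 0.0
```

```bash
python3 -c "
from h import *
s=get_state();print(s['tcp_pos'],s['contact_force'],s['gripper_width'])
c=cap('wrist','w_wrist');C,R=topline(c,(225,60,430,232));print(list(zip(C[::8].tolist(),R[::8].tolist())));print(f('wrist','shaker'),f('wrist','mat'))
"
```

```text
[ 0.54744855 -0.21597474  0.07074735] [ 0.29831644 -0.31823842  0.59800346] 0.04482952797097488
[(278, 167), (286, 154), (294, 156), (302, 156), (310, 156), (318, 156), (326, 156), (334, 156), (342, 156), (350, 153), (358, 162)]
[([0.543, -0.215, 0.053], 0.92), ([0.503, -0.243, 0.001], 0.69), ([0.547, -0.366, 0.04], 0.63)] [([0.501, -0.243, 0.003], 0.87)]
```

Request:
{"method": "send_rows", "body": {
  "moves": [
    {"slide": [0,0,0],"turn": 0,"gripper": 1},
    {"slide": [0,0,0],"turn": 0,"gripper": 1},
    {"slide": [0,0,0],"turn": 0,"gripper": 1},
    {"slide": [0,0,0],"turn": 0,"gripper": 1},
    {"slide": [0,0,0],"turn": 0,"gripper": 1}
  ]
}}

```text
time_s: 35.75
tcp_pos: [0.5474, -0.216, 0.0707]
eef_rot: [180.0, -0.0, -163.0]
contact_force: [-0.7, 0.8, 0.0]
gripper_width: 0.0863
gripper_force: 0.0
```

Request:
{"method": "send_rows", "body": {
  "moves": [
    {"slide": [0,0,-0.15],"turn": 0,"gripper": 1},
    {"slide": [0,0,-0.35],"turn": 0,"gripper": 1},
    {"slide": [0,0,-0.6],"turn": 0,"gripper": 1},
    {"slide": [0,0,-0.85],"turn": 0,"gripper": 1},
    {"slide": [0,0,-1],"turn": 0,"gripper": 1}
  ]
}}

```text
time_s: 36.17
tcp_pos: [0.5485, -0.2164, 0.2251]
eef_rot: [-179.9, 0.2, -163.0]
contact_force: [1.3, -1.1, 0.4]
gripper_width: 0.0877
gripper_force: 0.0
```

```bash
python3 -c "
from h import *
cap('top','x_top');cap('side','x_side');w=cap('wrist','x_wrist')
print(f('wrist','mat'),f('wrist','shaker'))
a=cv2.imread('pics/x_wrist.png')[20:250,200:440];b=cv2.imread('pics/x_side.png')[200:340,270:410];t=cv2.imread('pics/x_top.png')[165:250,165:285]
o=np.zeros((600,800,3),np.uint8);o[:345,:360]=cv2.resize(a,(360,345));o[:420,380:800]=cv2.resize(b,(420,420));o[350:600,:353]=cv2.resize(t,(353,250));cv2.imwrite('pics/x.png',o)"
```

```text
[([0.518, -0.242, 0.004], 0.77)] [([0.549, -0.216, 0.053], 0.89), ([0.551, -0.37, 0.04], 0.71), ([0.395, -0.248, 0.022], 0.56)]
```

View pics/x.png

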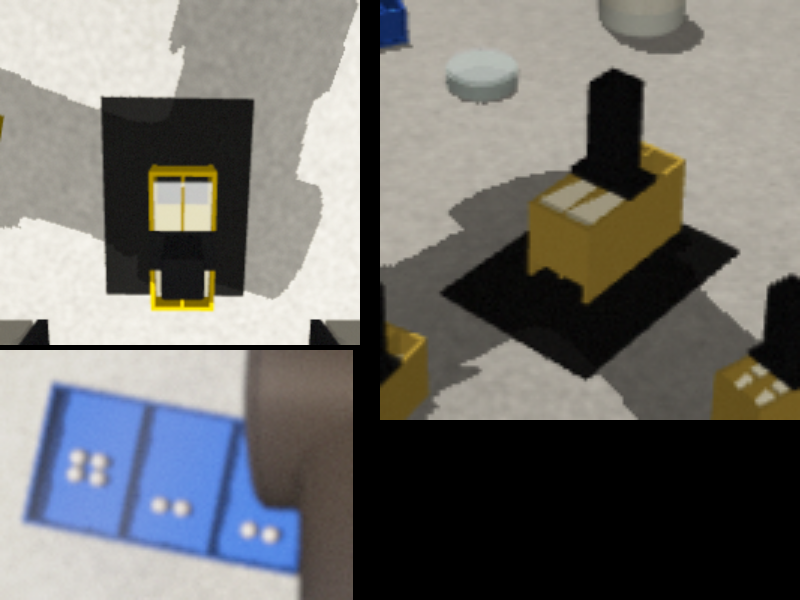

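The shaker stands upright on the mat, clear of the fingers. All eight balls are in the tray: four at (88,468), two at (170,507) and two at (259,532). I'll check its offset from the mat centre.

```bash
python3 - <<'E'
from h import *
c=cap('wrist');k=2/3
q=np.array([ray(c,(200+u*k,20+v*k),.06)[:2] for u,v in[(150,167),(217,167),(215,309),(152,309)]])
m=np.array([ray(c,(200+u*k,20+v*k),.003)[:2] for u,v in[(102,97),(254,99),(243,296),(107,293)]])
x=(q[2]+q[3]-q[0]-q[1])/2
print(q.mean(0),np.linalg.norm(x),m.mean(0),(q.mean(0)-m.mean(0)),[.538,-.2195])
E
```

```text
[ 0.54769538 -0.21118598] 0.09381968623533068 [ 0.5330852  -0.22063843] [0.01461017 0.00945245] [0.538, -0.2195]
```

```bash
python3 -c "
from plant import order
print(order.close_job())"
```

```text
the job is handed in; nothing more can be done
None
```

The job is handed in, though no verdict came back: all eight balls are in the tray (2, 2 and 4 per bay), and the empty shaker stands upright on its mat, released, about 15 mm from the mat's centre.

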